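Reset the casting bench: recharge the wax melter and rack the cottle boards

TASK

Reset the casting bench after a pour: open the lid of the wax melter, pick up the tipping tray by its cross handle and tip the wax blocks over its lip into the hopper, add any wax block lying on the bench, set the empty tray back down flat on the bench beside the melter, and then shut the lid fully. Push every white cottle board down into a clip slot of the rack, long leaf centred in the slot and one board to a slot, until it stands on the slot floor; leave the mallet and the casting cup alone.

Things in the scene. Friction and masses are not known exactly. Their poses are not given: they have to be found in the camera images.
- hopper_mouth (a point): centre of the open mouth of the melter's feed hopper, at rim height, 115 mm above the bench; frame as melter. The mouth is 184 mm along x by 214 mm along y at the rim and narrows within 27 mm to the tank, 140 by 170 mm inside, whose floor lies 97 mm below this point. The lid covers it until opened
- lid (a joint): angle of the steel hopper lid about its hinge line along the rear (+x) rim of the melter: 0 = shut, 1.55 = its stop, nearly upright. A stiff hinge: the lid stays at whatever angle it is left; 2 to 5 N at the handle moves it
- lid_hinge (a point): point on the lid's hinge line (which runs along the melter's y), middle of the rear rim; turns with the lid
- lid_handle (a point): centre of the lid's wooden handle bar: section 12 x 12 mm, 122 mm long, parallel to the hinge and 226 mm from it, held 30 mm clear of the lid's front edge by two arms 110 mm apart. With the lid up the bar is its topmost part, so it can be pinched from above at any lid angle
- tray_handle (a point): centre of the tray's wooden cross handle, near the balance point: a bar along the tray's x, 115 mm long, section 18 mm (along y) x 26 mm high, 80 mm above the tray's underside and 33 mm clear above the wax. Frame: the tray's own, z up, +y towards the pouring lip
- tray_lip (a point): middle of the edge of the tray's pouring lip: 119 mm ahead (+y) of the handle's centre and 70 mm below it, 10 mm above the tray's underside
- tray: loose aluminium tipping tray, 124 mm wide (x), 200 mm long (y), 0.28 kg; origin at its underside, 10 mm ahead (+y) of a point below the handle. Side and rear walls about 45 mm high; at +y no wall, only a low upturned pouring lip. The floor is polished: the wax starts to slide at a tilt of 0.27 to 0.4 rad; a tilt of about 0.8 rad, lip down, empties it
- melter: the fixed wax melter: grey steel box on feet with a flared steel hopper on top, 184 x 214 mm over the rim; origin on the bench below the mouth's centre; its front (controls, lid handle) faces its -x, z up
- clip_rack: the fixed clip rack: plywood base 275 x 62 x 14 mm with three slots 95 mm apart along its x; origin on the bench below the middle slot. Each slot runs along y, 60 mm long, open at both ends: a long leaf stands out about 20 mm at either end and the short leaf hangs beside the rack, either way round
- wax_0_mid (a point): centre of a green wax block, 50 x 70 x 30 mm (x, y, z), 0.11 kg, lying flat in the tray at the start; two to four are there
- wax_1_mid (a point): centre of a green wax block, 50 x 70 x 30 mm (x, y, z), 0.11 kg, lying flat in the tray at the start; two to four are there
- wax_2_mid (a point): centre of a green wax block, 50 x 70 x 30 mm (x, y, z), 0.11 kg, lying flat in the tray at the start; two to four are there
- wax_3_mid (a point): centre of a green wax block, 50 x 70 x 30 mm (x, y, z), 0.11 kg, lying flat in the tray at the start; two to four are there
- wax_4_mid (a point): centre of a green wax block like the others, 50 x 70 x 30 mm (x, y, z), 0.11 kg, lying flat on the bench near the tray at the start; one or two are there
- wax_5_mid (a point): centre of a green wax block like the others, 50 x 70 x 30 mm (x, y, z), 0.11 kg, lying flat on the bench near the tray at the start; one or two are there
- board_0_leaf (a point): centre of the long leaf of a white cottle board, an L-shaped foam-board angle 100 mm high standing on the bench, 0.12 kg; two or three are there. The long leaf is 11 mm thick (x) and 100 mm long (y), its top 50 mm above this point; at its +y end the short leaf, 12 mm thick, stands out 69 mm towards +x
- board_1_leaf (a point): centre of the long leaf of a white cottle board, an L-shaped foam-board angle 100 mm high standing on the bench, 0.12 kg; two or three are there. The long leaf is 11 mm thick (x) and 100 mm long (y), its top 50 mm above this point; at its +y end the short leaf, 12 mm thick, stands out 69 mm towards +x
- board_2_leaf (a point): centre of the long leaf of a white cottle board, an L-shaped foam-board angle 100 mm high standing on the bench, 0.12 kg; two or three are there. The long leaf is 11 mm thick (x) and 100 mm long (y), its top 50 mm above this point; at its +y end the short leaf, 12 mm thick, stands out 69 mm towards +x
- slot_0 (a point): middle of a slot's floor, 14 mm above the bench, on the centre line of a seated leaf; frame as the rack. A fixed steel plate on the -x side; on +x a spring clip stands 3 mm into the leaf's way 23 to 37 mm above the floor. Both flare to a mouth about 24 mm wide 50 mm up. A leaf sticks there till pushed, 3 to 15 N; on the floor its centre is 50 mm above this point
- slot_1 (a point): middle of a slot's floor, 14 mm above the bench, on the centre line of a seated leaf; frame as the rack. A fixed steel plate on the -x side; on +x a spring clip stands 3 mm into the leaf's way 23 to 37 mm above the floor. Both flare to a mouth about 24 mm wide 50 mm up. A leaf sticks there till pushed, 3 to 15 N; on the floor its centre is 50 mm above this point
- slot_2 (a point): middle of a slot's floor, 14 mm above the bench, on the centre line of a seated leaf; frame as the rack. A fixed steel plate on the -x side; on +x a spring clip stands 3 mm into the leaf's way 23 to 37 mm above the floor. Both flare to a mouth about 24 mm wide 50 mm up. A leaf sticks there till pushed, 3 to 15 N; on the floor its centre is 50 mm above this point
- mallet: bystander: mallet, 218 mm long, lying on the bench
- casting_cup: bystander: white casting cup, 70 mm wide, 76 mm high, upright on the bench; origin at its underside
There are look-alikes about, which are no part of the job. What is shaped like the part that bears wax_3_mid but yellow is not meant.

How it is judged:
By the outcome, as a careful person would: the job done as asked, in the order asked, and still so for the second after the job is handed in, with the robot touching nothing.
Of wax_4, wax_5 only 1 to 2 are there at a start; the rules pass over those that are not, and their reading is None.
Of wax_0, wax_1, wax_2, wax_3 only 2 to 4 are there at a start; the rules pass over those that are not, and their reading is None.
Of board_0, board_1, board_2 only 2 to 3 are there at a start; the rules pass over those that are not, and their reading is None.
At some moment in a run one of tray, wax_4, wax_5 may be knocked a few centimetres aside while the robot is not near it.
It also fails if it takes over 208 s, if anything falls off the work surface, if the arm or the gripper's body presses on something with over 40 N, if the wrist force passes 120 N, or if a joint passes its speed limit or range.

ROBOT

A 6-joint arm with a two-finger parallel gripper is mounted at the origin on a cart in front of the work surface, level with it; the furniture and walls round the work are solid. World frame = base frame: x ahead of the robot, y to its left, z up, the work surface at z = 0. Lengths are in m, angles in rad, forces in N, time in s.
With the tool pointing down it reaches from about 0.4 to 0.925 m from the base axis. Payload 12.5 kg.
Tool frame: the origin (TCP) lies midway between the tips of the shut fingers; the grasp point (between the pads) lies 19 mm behind it (bot.grip_point_offset is the distance from the TCP to the grasp point, in m); z points along the fingers, y is the direction in which the jaws open and shut (so a half turn about z gives the same grasp; the last joint's range is limited). The gripper opens to 95 mm and grips with 3 to 60 N. Pads are 20 mm wide; open, the fingers measure 119 mm over their backs; the gripper's body (75 mm by 180 mm) begins 59 mm behind the grasp point.
Start: joints at [-1.328, 0.491, 1.559, -0, 1.092, -0.106], TCP at [0.214, -0.587, 0.215] pointing down, gripper open.
Joint ranges: [-3.1, 3.1], [-0.84, 2.19], [0.05, 2.79], [-1.13, 4.28], [0.06, 2.93], [-2.69, 2.69]. Speed limits (rad/s): [2.22, 2.22, 2.79, 3.14, 3.14, 3.14].

INTERFACE

Orientations are given as [roll, pitch, yaw] about the fixed x, y, z axes, in that order (R = Rz(yaw) Ry(pitch) Rx(roll)).
In Python, from cell import bot gives the robot as it stands.
- The arm moves only by the shell command python3 -m pendant 'ROWS' [FORCE]. ROWS is JSON, one flat list of numbers, 7 for each row, row after row: the shift along the tool's x, y, z in mm, then the turn, a rotation vector about the tool's x, y, z in degrees, then the closure in counts, from 0 (fully open) to 255 (shut). In form: [dx, dy, dz, rx, ry, rz, jaw, dx, dy, dz, rx, ry, rz, jaw, ...]. A call has 1 to 8 rows; each row shifts and turns the pose as measured when the row begins, along the tool's axes as they then stand; what a row does not reach is not made up. A row lasts 1/8 s, in which the tool goes at most 62.5 mm and 10.7 degrees, less where a joint would pass 70% of its speed; a pose out of reach is approached as far as the arm can. A call is refused whole if a number of a shift passes 62.5 or a number of a turn 10.7, either way. A call with a gripper value outside its range is refused whole. The fingers move at their own pace and stop on an object; FORCE is the grip in N (left out, the last holds). Time passes only in rows, so rows that do not move let the fingers close. It gives the time, the measured TCP pose, the force and the opening at its end, in the units of the state.
- bot.read_state(): the state, without advancing time (a new reading comes with each control period).
- bot.grab_frame(name): name is "scene" or "top" or "wrist"; returns a dict with "frame" (384x512x3 uint8, red, green, blue), "depth" (384x512 float32, m along the optical axis (not along the pixel's ray), 0 where there is no reading), "fovy" (degrees; the focal length in pixels is half the picture's height over the tangent of half this angle, whatever the lens; pixels are square), "cx", "cy" (the principal point, pixels), "extrinsics" (4x4, takes a point from world to camera coordinates). Camera axes: x right, y down, z forward; pixel columns grow to the right and rows downward; lengths in m; the calibration is good to about 2 mm. The wrist camera is an equidistant fisheye: a pixel r from the principal point sees the ray r / f radians off the axis. A picture is of the moment at which its call begins.
- bot.hand_in(): hands the job in, once; it reports no verdict.
The state is a dict: "time_s": time; "joint_pos": joint angles; "qvel": joint speeds; "joint_efforts": joint torques, N m; "tcp_pos": TCP position; "tool_rot": TCP orientation; "wrist_force": force on the tool from outside, world axes, zero at the start; "moment": the same for the moment, N m; "opening": finger opening in m.
Only numpy, scipy, OpenCV 4.12 (cv2) and the standard library are available. Lean on these libraries where they do the work, as an engineer would, in place of code of your own. Each camera call takes 0.05 s, during which the arm holds its last target. There are 200 camera calls.

## Working session

There is one attempt and no reset: what is moved stays moved. The work goes in short steps, Python scripts to look and compute and a shell command to move; the robot and the scene stay as the last step left them, time stands still between calls to the robot, and variables do not carry over. Pictures are saved under pics/ and viewed, about 12 in all and at most 16, crops included, and the job is handed in when it is done.

```bash
ls; mkdir -p pics
cat > h.py <<'E'
from cell import bot
import numpy as np, cv2
from scipy.spatial.transform import Rotation as R
def world(g):
    d=g["depth"]; h,w=d.shape; f=h/2/np.tan(np.radians(g["fovy"])/2)
    v,u=np.mgrid[0:h,0:w]
    P=np.stack([(u-g["cx"])/f*d,(v-g["cy"])/f*d,d],-1)
    E=np.array(g["extrinsics"]); W=(P-E[:3,3])@E[:3,:3]
    W[d==0]=np.nan
    return W
def save(name,img,scale=1.5):
    cv2.imwrite("pics/"+name,cv2.resize(img[:,:,::-1],None,fx=scale,fy=scale,interpolation=cv2.INTER_CUBIC))
def st():
    s=bot.read_state(); return s
E
python3 - <<'E'
from h import *
s=st(); print(s)
for n in ["top","scene"]:
    g=bot.grab_frame(n); save(n+"0.png",g["frame"]); np.savez("/tmp/"+n+"0.npz",**{k:np.array(v) for k,v in g.items()})
    print(n,g["fovy"],g["cx"],g["cy"],np.round(np.array(g["extrinsics"]),3).tolist())
E
```

```text
pics
{'time_s': 0.0, 'joint_pos': array([-1.32759250e+00,  4.91558786e-01,  1.55941739e+00, -9.37963145e-06,
        1.09169003e+00, -1.05623415e-01]), 'qvel': array([-0.00178789,  0.0001452 , -0.00116824, -0.00013816,  0.00094602,
       -0.00044039]), 'joint_efforts': array([ 1.90132843e-03, -6.12634563e+01, -2.58178407e+01,  6.92537846e-02,
        4.83192690e-02, -1.21716175e-04]), 'tcp_pos': array([ 0.21357326, -0.58713664,  0.21407327]), 'tool_rot': array([-3.14052421e+00, -1.04908924e-04,  3.48831516e-01]), 'wrist_force': array([0.57403268, 0.346688  , 0.09537692]), 'moment': array([ 0.07279021,  0.00394665, -0.0593251 ]), 'opening': 0.09485073135166908}
top 45.77499513974823 260.02949371022197 193.8655599461128 [[0.027, -1.0, 0.012, -0.132], [-0.985, -0.028, -0.169, 0.579], [0.169, -0.007, -0.986, 1.436], [0.0, 0.0, 0.0, 1.0]]
scene 44.78712681601346 253.70458405836033 202.0052888831087 [[-0.892, -0.451, -0.02, 0.463], [-0.314, 0.651, -0.692, 0.306], [0.325, -0.611, -0.722, 1.314], [0.0, 0.0, 0.0, 1.0]]
```

View pics/top0.png

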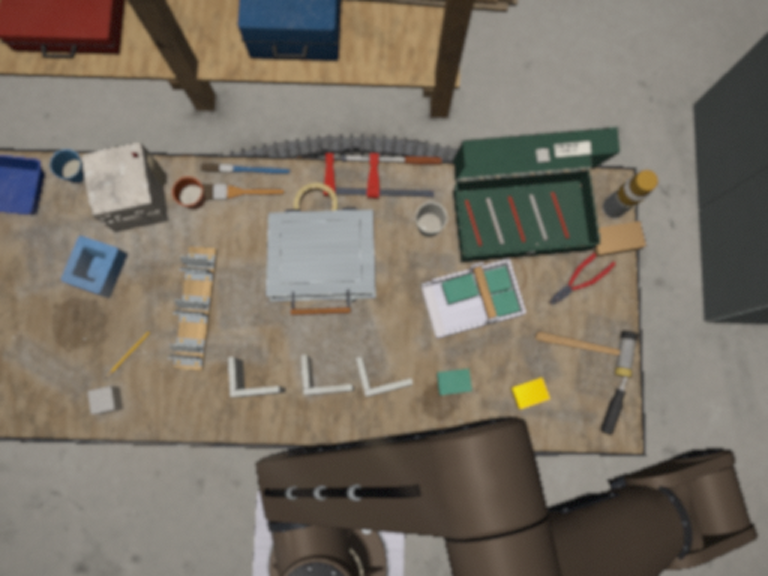

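View pics/scene0.png

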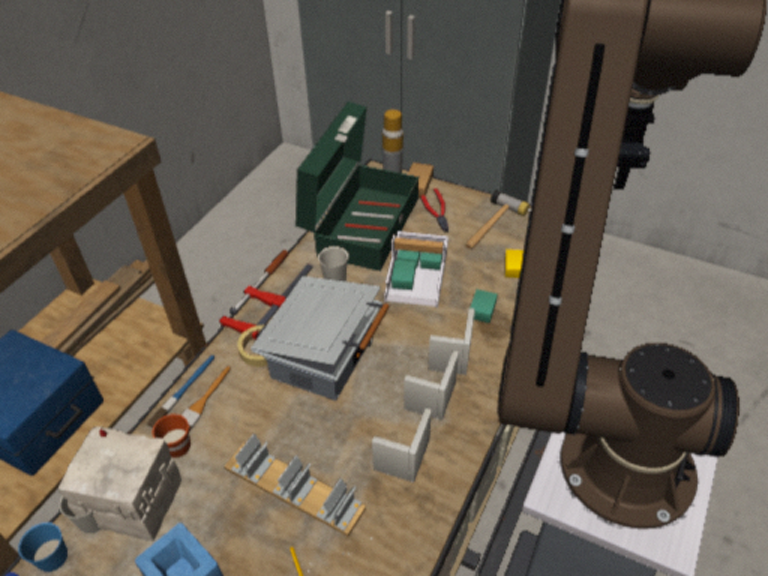

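The top view shows the melter at (320,253), its lid handle at (320,310) and the tray at (475,297) with two green blocks and the lip to the left. One loose green block is at (455,382), next to a yellow look-alike at (531,393). Three boards are at (250,378), (320,375) and (380,378), and the rack is at (195,308).

```bash
cat > m.py <<'E'
from h import *
g={k:v for k,v in np.load("/tmp/top0.npz").items()}
W=world(g); img=g["frame"]; hsv=cv2.cvtColor(img,cv2.COLOR_RGB2HSV)
def reg(x0,y0,x1,y1):
    m=np.zeros(img.shape[:2],bool); m[int(y0/1.5):int(y1/1.5),int(x0/1.5):int(x1/1.5)]=1; return m&np.isfinite(W[:,:,2])
def rect(m):
    p=W[m]; r=cv2.minAreaRect((p[:,:2]*1000).astype(np.float32)); return np.round(r[0],1),np.round(r[1],1),round(r[2],1),"z",np.round(np.percentile(p[:,2],[5,50,95])*1000,1),m.sum()
Z=W[:,:,2]
H,S,V=[hsv[:,:,i] for i in range(3)]
green=(H>65)&(H<95)&(S>90)
print("loose",rect(reg(430,360,480,405)&green))
print("waxtray",rect(reg(440,270,482,310)&green&(Z<.06))); print("waxtray2",rect(reg(485,260,525,325)&green&(Z<.06)))
print("tray",rect(reg(415,255,530,340)&(Z>.004)))
print("trayhandle",rect(reg(465,250,505,340)&(Z>.065)))
print("trayrim",rect(reg(415,255,530,340)&(Z>.035)))
print("lid",rect(reg(262,205,380,296)&(Z>.1)))
print("lidhandle",rect(reg(285,303,355,318)&(Z>.08)))
print("melter all",rect(reg(262,205,380,320)&(Z>.1)))
print("rack",rect(reg(165,240,225,375)&(Z>.005)), rect(reg(165,240,225,375)&(Z>.03)))
for n,b in enumerate([(220,350,290,400),(295,350,356,400),(356,350,418,400)]):
    print("board",n,rect(reg(*b)&(Z>.085)))
    p=W[reg(*b)&(Z>.085)]; np.save(f"/tmp/b{n}.npy",p)
print("tool box?",rect(reg(455,170,600,262)&(Z>.02)))
print("cup",rect(reg(412,198,450,238)&(Z>.05)))
print("bench z",np.nanmedian(Z[reg(350,320,420,350)]))
# elevation profile of handle bar
E
python3 m.py
python3 - <<'E'
from h import *
for n in range(3):
    p=np.load(f"/tmp/b{n}.npy")[:,:2]*1000
    # fit L: search angle+corner maximizing inliers
    best=None
    for a in np.radians(np.arange(-40,41,1)):
        # long leaf dir l, short s : handled by both handedness later
        c,s=np.cos(a),np.sin(a); q=p@np.array([[c,-s],[s,c]])  # rotate by -a
        hx=np.histogram(q[:,0],bins=np.arange(q[:,0].min(),q[:,0].max()+12,12))[0].max()
        hy=np.histogram(q[:,1],bins=np.arange(q[:,1].min(),q[:,1].max()+12,12))[0].max()
        sc=hx+hy
        if best is None or sc>best[0]: best=(sc,np.degrees(a),q.min(0),q.max(0))
    print(n,len(p),best)
E
```

```text
loose (array([ 391.4, -257.3]), array([38.8, 61.3]), 8.1, 'z', array([26.5, 30.7, 37.8]), np.int64(226))
waxtray (array([ 595.7, -267. ]), array([42.5, 61.3]), 19.4, 'z', array([29.5, 35.2, 40.8]), np.int64(226))
waxtray2 (array([ 592.1, -362. ]), array([94. , 44.4]), 18.5, 'z', array([29. , 35. , 40.7]), np.int64(301))
tray (array([ 583.2, -298.8]), array([188.5, 258.2]), 1.2, 'z', array([ 4.5, 31.1, 92.6]), np.int64(2611))
trayhandle (array([ 593.8, -321.8]), array([154.1,  82.9]), 4.7, 'z', array([73.5, 92. , 97.3]), np.int64(316))
trayrim (array([ 595.6, -310.5]), array([162.2, 188.2]), 15.1, 'z', array([35.5, 45.7, 95.3]), np.int64(966))
lid (array([647.4,  30.1]), array([194.1, 221.2]), 2.9, 'z', array([126.8, 148.1, 163.4]), np.int64(4069))
lidhandle (array([522.6,  21.3]), array([ 22. , 118.8]), 1.9, 'z', array([169.5, 174.8, 179.8]), np.int64(187))
melter all (array([628.9,  28.8]), array([232.5, 219.8]), 3.6, 'z', array([121.4, 148.2, 167.3]), np.int64(4449))
rack (array([543.9, 319.7]), array([305.7, 131.3]), 3.9, 'z', array([ 5.9, 17.1, 69.1]), np.int64(1868)) (array([533
[... 304 characters left out ...]
))
board 2 (array([ 408.3, -107.4]), array([81., 99.]), 16.2, 'z', array([ 94.9, 100.3, 105.3]), np.int64(224))
tool box? (array([ 762.9, -414.3]), array([200.4, 318.7]), 4.8, 'z', array([24. , 60.1, 86.5]), np.int64(1632))
cup (array([ 745.7, -200.5]), array([67.6, 67.8]), 64.7, 'z', array([53.1, 71. , 81. ]), np.int64(138))
bench z 0.000587140064618844
0 242 (np.int64(228), np.float64(7.0), array([369.89959439,  61.10495107]), array([450.99266512, 160.99354918]))
1 235 (np.int64(220), np.float64(7.0), array([359.57104252, -88.2651534 ]), array([440.5657206 ,  12.11029878]))
2 224 (np.int64(214), np.float64(17.0), array([ 317.95946894, -271.05843248]), array([ 400.05017446, -172.19970271]))
```

```bash
cat >> h.py <<'E'
def to(x,y,z,yaw):
    "delta to tool-down pose (m, deg): world mm, in tool axes at target yaw, turn rz deg"
    s=st(); p=np.array(s["tcp_pos"]); Rc=R.from_euler("xyz",s["tool_rot"]); 
    Rt=R.from_euler("xyz",[np.pi,0,np.radians(yaw)])
    d=(np.array([x,y,z])-p)*1000
    print("t",round(s["time_s"],2),"tcp",np.round(p*1000,1),"rpy",np.round(np.degrees(s["tool_rot"]),1),"F",np.round(s["wrist_force"],1),"op",round(s["opening"]*1000,1))
    print(" shift(target axes)",np.round(Rt.inv().apply(d),1)," shift(now axes)",np.round(Rc.inv().apply(d),1)," turn",np.round((Rc.inv()*Rt).as_rotvec(degrees=True),1))
E
cat >> m.py <<'E'
print("-----")
m=reg(272,212,372,292)&(Z>.1)
p=W[m]; A=np.c_[p[:,:2],np.ones(len(p))]; c=np.linalg.lstsq(A,p[:,2],rcond=None)[0]; r=p[:,2]-A@c
k=abs(r)<.004; c=np.linalg.lstsq(A[k],p[k,2],rcond=None)[0]; print("lid plane",c,"slope",np.degrees(np.arctan(np.hypot(*c[:2]))),"dir",np.degrees(np.arctan2(c[1],c[0])))
hb=W[reg(285,300,355,320)&(Z>.08)]; hb=hb[hb[:,2]>.165]; print("bar",np.median(hb,0), "range",hb.min(0),hb.max(0), np.degrees(np.polyfit(hb[:,1],hb[:,0],1)[0]))
mm=reg(255,195,390,300)&(Z>.1); q=W[mm]; a=np.radians(2.5); 
q2=q[:,:2]@np.array([[np.cos(a),-np.sin(a)],[np.sin(a),np.cos(a)]]); print("rot extents",np.percentile(q2,[.5,99.5],axis=0)); 
# tray handle
hh=W[reg(455,250,515,340)&(Z>.085)&(Z<.1)]; print("th",np.median(hh,0),hh.min(0),hh.max(0)); print(rect(reg(465,250,505,340)&(Z>.088)))
print(np.degrees(np.polyfit(hh[:,0],hh[:,1],1)[0]))
for b in range(3):
    pass
print("-----rack tall pts");
rk=W[reg(160,235,225,380)&(Z>.055)]; 
n,l,s_,cc=cv2.connectedComponentsWithStats((reg(160,235,225,380)&(Z>.04)).astype(np.uint8))
for i in range(1,n):
    if s_[i,4]>15: print(s_[i], np.round(np.median(W[l==i],0)*1000), np.round(W[l==i].min(0)*1000),np.round(W[l==i].max(0)*1000))
E
python3 m.py | sed -n '/-----/,$p'; python3 -c "
from h import *
to(.5226,.0213,.30,92)"
```

```text
-----
lid plane [-0.20119239 -0.01333272  0.27776112] slope 11.399906529644648 dir -176.20863654037385
bar [0.5192944  0.02439246 0.17461425] range [ 0.50988347 -0.03832335  0.16525196] [0.54107824 0.08048848 0.18499852] -2.727341957594141
rot extents [[ 0.55143156 -0.10715558]
 [ 0.74176693  0.11015259]]
th [ 0.57791337 -0.31583328  0.09288959] [ 0.51733629 -0.34376566  0.08501723] [ 0.64194679 -0.28680871  0.09993721]
(array([ 578.8, -316.3]), array([126.6,  26.4]), 16.4, 'z', array([89.1, 93.1, 97.6]), np.int64(221))
16.67326584921945
-----rack tall pts
[121 170  20   7  99] [636. 308.  65.] [630. 280.  40.] [645. 340.  80.]
[120 178  20   4  51] [616. 311.  62.] [610. 280.  44.] [624. 341.  72.]
[117 199  20   7  91] [541. 314.  64.] [534. 285.  41.] [549. 344.  77.]
[116 206  21   5  61] [522. 314.  60.] [515. 285.  43.] [530. 347.  73.]
[113 229  21   6  81] [447. 320.  65.] [440. 290.  40.] [454. 350.  81.]
[112 235  21   5  69] [428. 320.  60.] [422. 291.  47.] [435. 351.  70.]
t 0.1 tcp [ 213.6 -587.2  214.1] rpy [-179.9   -0.    20. ] F [-0.8 -0.1  0.4] op 95.1
 shift(target axes) [597.3 330.1 -85.9]  shift(now axes) [ 498.4 -466.3  -85.4]  turn [ -0.  -0. -72.]
```

```bash
python3 -m pendant '[0,0,-12.5,0,0,-10.3,0, 0,0,-12.5,0,0,-10.3,0, 0,0,-12.5,0,0,-10.3,0, 0,0,-12.5,0,0,-10.3,0, 0,0,-12.5,0,0,-10.3,0, 0,0,-12.5,0,0,-10.3,0, 0,0,-12.5,0,0,-10.3,0, 50,27,0,0,0,0,0]' 30; python3 -m pendant '[50,27,0,0,0,0,0,50,27,0,0,0,0,0,50,27,0,0,0,0,0,50,27,0,0,0,0,0,50,27,0,0,0,0,0,50,27,0,0,0,0,0,50,27,0,0,0,0,0,50,27,0,0,0,0,0]'; python3 -c "
from h import *
to(.5205,.0225,.30,93)"
```

```text
time_s: 1.1
tcp_pos: [0.2357, -0.5355, 0.3005]
tool_rot: [-3.14, -0.008, 1.648]
wrist_force: [0.5, 1.4, -0.3]
opening: 0.0951
time_s: 2.1
tcp_pos: [0.4238, -0.1067, 0.3027]
tool_rot: [-3.14, -0.01, 1.644]
wrist_force: [1.5, -0.6, -0.2]
opening: 0.0954
t 2.1 tcp [ 423.8 -106.7  302.7] rpy [-179.9   -0.6   94.2] F [ 1.5 -0.6 -0.2] op 95.4
 shift(target axes) [123.9 103.4   2.7]  shift(now axes) [121.7 105.9   3.8]  turn [-0.1 -0.6  1.2]
```

```bash
python3 -m pendant '[41,35,0,0,0,1.2,170,41,35,0,0,0,0,170,41,35,5,0,0,0,170,0,0,0,0,0,0,170,0,0,0,0,0,0,170]'
cat > w.py <<'E'
import sys
from h import *
def wr(g):
    d=g["depth"]; h,w=d.shape; f=h/2/np.tan(np.radians(g["fovy"])/2)
    v,u=np.mgrid[0:h,0:w]; x=u-g["cx"]; y=v-g["cy"]; r=np.hypot(x,y)+1e-9; th=r/f
    k=np.tan(th)/r*d; ok=(th<1.4)&(d>0)
    P=np.stack([x*k,y*k,d],-1); E=np.array(g["extrinsics"]); W=(P-E[:3,3])@E[:3,:3]; W[~ok]=np.nan
    return W
def shot(name,view=True):
    g=bot.grab_frame("wrist"); W=wr(g); np.savez("/tmp/wr.npz",W=W,frame=g["frame"])
    if view: save(name,g["frame"],1.3)
    return g["frame"],W
E
python3 - <<'E'
from w import *
to(.5205,.0225,.15,93)
f,W=shot("w1.png"); Z=W[:,:,2]
m=(Z>.15)&(Z<.19)&(abs(W[:,:,1]-.022)<.05)&(abs(W[:,:,0]-.52)<.022)
p=W[m]; print(len(p),np.percentile(p,[2,50,98],axis=0)); print(np.degrees(np.polyfit(p[:,1],p[:,0],1)))
m=(Z>.14)&(Z<.19)&(abs(W[:,:,1]-.022)<.05)&(W[:,:,0]>.54)&(W[:,:,0]<.6); print("lid edge x",np.percentile(W[m][:,0],[1,5]))
E
```

```text
time_s: 2.72
tcp_pos: [0.5237, 0.0306, 0.2978]
tool_rot: [-3.138, -0.01, 1.627]
wrist_force: [-0.2, 0.2, -0.5]
opening: 0.0508
t 2.73 tcp [523.7  30.6 297.8] rpy [-179.8   -0.6   93.2] F [-0.2  0.2 -0.5] op 50.8
 shift(target axes) [ -8.   -3.6 147.8]  shift(now axes) [ -9.4  -3.2 147.7]  turn [-0.2 -0.6  0.2]
1192 [[ 0.50954687 -0.02738224  0.16865079]
 [ 0.51746731  0.02390149  0.17469929]
 [ 0.53052019  0.070018    0.176603  ]]
[-4.71478226 29.77021341]
lid edge x [0.54914079 0.55232865]
```

View pics/w1.png

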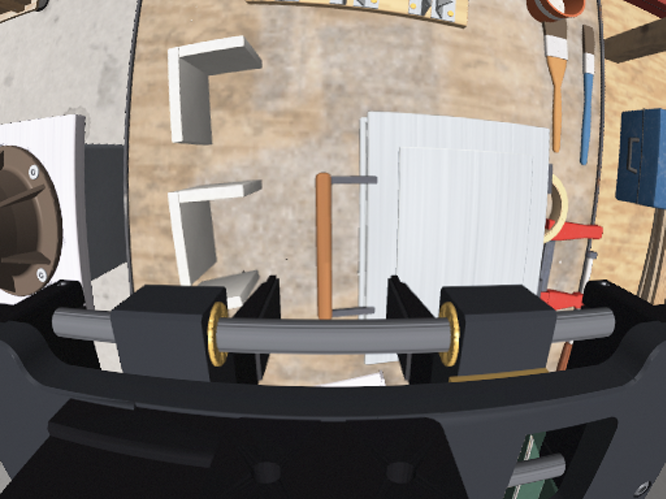

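```bash
python3 -m pendant '[-8,-5,50,0,0,0,185,0,0,40,0,0,0,185,0,0,0,0,0,0,185,0,0,0,0,0,0,185]'; python3 -c "
from h import *
to(.5185,.0225,.15,93)"
```

```text
time_s: 3.28
tcp_pos: [0.5183, 0.0191, 0.2089]
tool_rot: [3.14, -0.009, 1.622]
wrist_force: [0.2, -0.0, -0.0]
opening: 0.0261
t 3.27 tcp [518.3  19.1 208.9] rpy [179.9  -0.5  92.9] F [ 0.2 -0.  -0. ] op 26.1
 shift(target axes) [ 3.3  0.4 58.9]  shift(now axes) [ 2.8  0.3 58.9]  turn [ 0.1 -0.5 -0.1]
```

```bash
python3 -m pendant '[0,0,30,0,0,0,185,0,0,28,0,0,0,185,0,0,0,0,0,0,185]'; python3 -m pendant '[0,0,0,0,0,0,225,0,0,0,0,0,0,255,0,0,0,0,0,0,255,0,0,0,0,0,0,255]' 12; python3 -c "
from h import *
to(.5185,.0225,.15,93)"
```

```text
time_s: 3.65
tcp_pos: [0.5209, 0.0186, 0.1553]
tool_rot: [3.132, -0.008, 1.621]
wrist_force: [1.1, 0.9, -0.0]
opening: 0.0264
time_s: 4.15
tcp_pos: [0.5171, 0.0183, 0.1593]
tool_rot: [3.139, -0.008, 1.621]
wrist_force: [0.1, 0.9, -5.9]
opening: 0.0133
t 4.15 tcp [517.1  18.3 159.3] rpy [179.8  -0.5  92.9] F [ 0.1  0.9 -5.9] op 13.3
 shift(target axes) [4.1 1.6 9.3]  shift(now axes) [4.1 1.5 9.4]  turn [ 0.2 -0.5 -0.1]
```

```bash
python3 -m pendant '[0,7,-26,0,0,0,255,0,10,-25,0,0,0,255,0,13,-24,0,0,0,255,0,16,-22,0,0,0,255]'; python3 -c "
from h import *
to(.5185,.0225,.15,93)"
```

```text
time_s: 4.65
tcp_pos: [0.5685, 0.0207, 0.2605]
tool_rot: [3.127, -0.01, 1.62]
wrist_force: [15.2, 1.1, -20.3]
opening: 0.0157
t 4.65 tcp [568.5  20.7 260.5] rpy [179.1  -0.5  92.8] F [ 15.2   1.1 -20.3] op 15.7
 shift(target axes) [  4.4 -49.8 110.5]  shift(now axes) [  3.2 -51.4 109.8]  turn [ 0.9 -0.5 -0.2]
```

```bash
python3 -m pendant '[0,20,-17,0,0,0,255,0,22,-15,0,0,0,255,0,23,-13,0,0,0,255]'; python3 -c "
from h import *
to(.5185,.0225,.15,93)"
```

```text
time_s: 5.03
tcp_pos: [0.6311, 0.0246, 0.3121]
tool_rot: [3.131, -0.011, 1.621]
wrist_force: [0.4, 0.8, -11.2]
opening: 0.0155
t 5.03 tcp [631.1  24.6 312.1] rpy [179.4  -0.6  92.9] F [  0.4   0.8 -11.2] op 15.5
 shift(target axes) [   3.8 -112.6  162.1]  shift(now axes) [   1.8 -114.3  161. ]  turn [ 0.6 -0.6 -0.1]
```

```bash
python3 -m pendant '[0,25,-10,0,0,0,255,0,26,-7,0,0,0,255,0,27,-4,0,0,0,255,0,22,-1,0,0,0,255]'; python3 -c "
from h import *
to(.5185,.0225,.15,93)"
```

```text
time_s: 5.52
tcp_pos: [0.7316, 0.031, 0.3417]
tool_rot: [3.13, -0.012, 1.622]
wrist_force: [-3.0, 0.0, -7.2]
opening: 0.0122
t 5.53 tcp [731.6  31.  341.7] rpy [179.4  -0.7  92.9] F [-3.   0.  -7.2] op 12.2
 shift(target axes) [   2.7 -213.2  191.7]  shift(now axes) [ 1.000e-01 -2.154e+02  1.893e+02]  turn [ 0.6 -0.7 -0.1]
```

```bash
python3 -m pendant '[0,0,0,0,0,0,150,0,0,0,0,0,0,150,0,0,-40,0,0,0,150,0,0,-40,0,0,0,100,-60,0,0,0,0,0,60,-60,-20,0,0,0,0,0,-60,-30,0,0,0,0,0,-60,-30,0,0,0,0,0]'; python3 -m pendant '[-50,-30,0,0,0,0,0,-57,-30,0,0,0,0,0,0,0,0,0,0,10,0,0,0,15,0,0,10,0,0,0,20,0,0,10,0,0,0,20,0,0,10,0,0,0,20,0,0,10,0,0,0,20,0,0,10,0]' ;python3 -m pendant '[0,0,10,0,0,8,0,0,0,5,0,0,8,0,0,0,0,0,0,0,0]'
cat > tray.py <<'E'
from w import *
f,W=shot("w2.png"); Z=W[:,:,2]
m=(Z>.078)&(Z<.105)&(np.hypot(W[:,:,0]-.578,W[:,:,1]+.316)<.13)
n,l,s_,cc=cv2.connectedComponentsWithStats(m.astype(np.uint8)); i=1+s_[1:,4].argmax(); p=W[l==i]
p=p[p[:,2]>np.median(p[:,2])-.006]
r=cv2.minAreaRect((p[:,:2]*1000).astype(np.float32)); print(r,np.median(p,0))
g=bot.grab_frame("top"); Wt=world(g); Zt=Wt[:,:,2]; save("top2.png",g["frame"])
m=(Zt>.1)&(Wt[:,:,0]>.5)&(Wt[:,:,0]<.85)&(abs(Wt[:,:,1]-.03)<.13); p=Wt[m]; print("lid top",np.percentile(p,[1,50,99],axis=0)); p=p[p[:,2]>.33]; print("bar",len(p),np.median(p,0))
to(.578,-.316,.25,16.7)
E
python3 tray.py
```

```text
time_s: 6.52
tcp_pos: [0.6637, -0.2047, 0.4253]
tool_rot: [3.122, -0.01, 1.629]
wrist_force: [0.3, -0.4, 0.2]
opening: 0.0838
time_s: 7.52
tcp_pos: [0.6036, -0.3173, 0.3344]
tool_rot: [3.128, -0.027, 0.542]
wrist_force: [0.7, 0.6, -0.1]
opening: 0.0951
time_s: 7.9
tcp_pos: [0.6018, -0.3163, 0.3199]
tool_rot: [3.136, -0.03, 0.252]
wrist_force: [-0.2, 0.3, -0.4]
opening: 0.0954
((578.4544067382812, -315.4532165527344), (125.3275375366211, 25.530824661254883), 16.621519088745117) [ 0.58119453 -0.31522345  0.09247972]
lid top [[ 0.54924824 -0.0796312   0.10085981]
 [ 0.73167322  0.03583413  0.14153914]
 [ 0.7453269   0.14110711  0.35397696]]
bar 220 [0.73393116 0.03405485 0.35105761]
t 8.0 tcp [ 602.1 -316.4  320.4] rpy [179.6  -1.8  14.6] F [ 0.5 -0.2  0.6] op 94.7
 shift(target axes) [-23.   -7.3  70.4]  shift(now axes) [-25.4  -6.9  69.6]  turn [ 0.4 -1.8 -2.1]
```

```bash
python3 -c "
import cv2;a=cv2.imread('pics/w2.png');b=cv2.imread('pics/top2.png');import numpy as np
b=cv2.resize(b,(666,499));cv2.imwrite('pics/c2.png',cv2.resize(np.hstack([a[:499,:666],b]),(800,300)))
cv2.imwrite('pics/c2.png',cv2.resize(np.vstack([a[:499,:666],b]),(500,600+0)))"
```

```text
(no output)
```

View pics/c2.png

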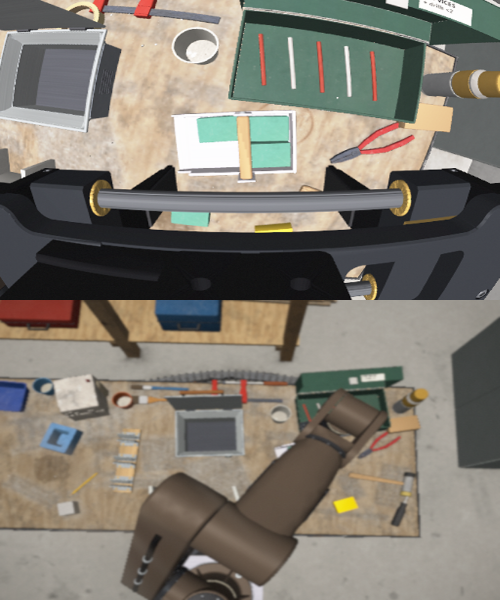

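```bash
python3 -m pendant '[-24,-7,55,0.4,-1.8,-2,60,0,0,55,0,0,0,120,0,0,55,0,0,0,120,0,0,40,0,0,0,120,0,0,0,0,0,0,120]' ; python3 -c "
from h import *
to(.5785,-.3155,.058,16.6)"
```

```text
time_s: 8.62
tcp_pos: [0.5792, -0.3167, 0.114]
tool_rot: [3.135, -0.004, 0.305]
wrist_force: [0.2, -0.7, -0.5]
opening: 0.0521
t 8.62 tcp [ 579.2 -316.7  114. ] rpy [179.6  -0.2  17.5] F [ 0.2 -0.7 -0.5] op 52.1
 shift(target axes) [-0.4 -1.4 56. ]  shift(now axes) [-0.5 -1.8 55.9]  turn [ 0.4 -0.2  0.9]
```

```bash
python3 -m pendant '[0,-1,40,0,0,0,120,0,0,16,0,0,0,120,0,0,0,0,0,0,200,0,0,0,0,0,0,255,0,0,0,0,0,0,255,0,0,0,0,0,0,255]' 45;  python3 -m pendant '[0,0,-20,0,0,0,255,0,0,-40,0,0,0,255,0,0,-50,0,0,0,255,0,0,-50,0,0,0,255,0,0,-30,0,0,0,255,0,0,0,0,0,0,255]'; python3 -c "
from h import *
to(.6,-.12,.30,3)"
```

```text
time_s: 9.38
tcp_pos: [0.5834, -0.3186, 0.0674]
tool_rot: [3.125, -0.012, 0.309]
wrist_force: [0.5, 0.9, -1.5]
opening: 0.0177
time_s: 10.12
tcp_pos: [0.5787, -0.3154, 0.2601]
tool_rot: [3.13, -0.007, 0.309]
wrist_force: [0.0, -0.6, -5.9]
opening: 0.018
t 10.12 tcp [ 578.7 -315.4  260.1] rpy [179.4  -0.4  17.7] F [ 0.  -0.6 -5.9] op 18.0
 shift(target axes) [  31.5 -194.   -39.9]  shift(now axes) [  80.1 -179.2  -41.4]  turn [ 0.6 -0.5 14.7]
```

```bash
python3 -m pendant '[0,0,0,0,0,7,255,0,0,0,0.6,0,7,255,25,-45,0,0,0,0,255,25,-45,0,0,0,0,255,15,-40,0,0,0,0,255,0,-20,0,0,0,0,255,0,0,0,0,0,0,255]'; python3 -c "
from h import *
to(.657,-.159,.215,3.5)"
```

```text
time_s: 11.0
tcp_pos: [0.6321, -0.1569, 0.245]
tool_rot: [-3.131, 0.009, 0.055]
wrist_force: [1.4, -0.6, -6.5]
opening: 0.0176
t 11.0 tcp [ 632.1 -156.9  245. ] rpy [-179.4    0.5    3.1] F [ 1.4 -0.6 -6.5] op 17.6
 shift(target axes) [24.7  3.6 30. ]  shift(now axes) [25.   3.8 29.7]  turn [-0.6  0.5 -0.4]
```

```bash
python3 -m pendant '[25,3,15,0,0.4,0,255,0,0,13,0,0,0,255,0,0,0,0,0,0,255]'; python3 -c "
from h import *
to(.657,-.159,.215,3.5)"
python3 -m pendant '[0,-12,-20,-10,0,0,255,0,-12,-20,-10,0,0,255,0,-12,-20,-10,0,0,255,0,-12,-20,-10,0,0,255,0,-12,-20,-10,0,0,255,0,0,0,0,0,0,255,0,0,0,0,0,0,255,0,0,0,0,0,0,255]'
python3 - <<'E'
from h import *
to(.657,-.159,.215,3.5)
s=st(); Rc=R.from_euler("xyz",s["tool_rot"]); print("lip",s["tcp_pos"]+Rc.apply([0,-.119,.0574]), Rc.as_matrix()[:,2])
g=bot.grab_frame("scene"); save("s3.png",g["frame"])
E
```

```text
time_s: 11.38
tcp_pos: [0.6557, -0.1609, 0.2133]
tool_rot: [-3.13, 0.006, 0.053]
wrist_force: [-0.2, -0.6, -6.1]
opening: 0.0178
t 11.38 tcp [ 655.7 -160.9  213.3] rpy [-179.4    0.3    3. ] F [-0.2 -0.6 -6.1] op 17.8
 shift(target axes) [ 1.4 -1.8 -1.7]  shift(now axes) [ 1.4 -1.8 -1.7]  turn [-0.6  0.3 -0.5]
time_s: 12.38
tcp_pos: [0.6496, -0.0779, 0.2911]
tool_rot: [2.259, -0.004, 0.043]
wrist_force: [0.8, -0.5, -2.6]
opening: 0.0176
t 12.38 tcp [649.6 -77.9 291.1] rpy [129.4  -0.2   2.5] F [ 0.8 -0.5 -2.6] op 17.6
 shift(target axes) [ 2.4 81.4 76.1]  shift(now axes) [  3.6  -7.1 111.1]  turn [50.6  0.3 -1.1]
lip [ 0.6488151  -0.0466971   0.16270385] [ 0.03554791 -0.77167733 -0.63502004]
```

View pics/s3.png

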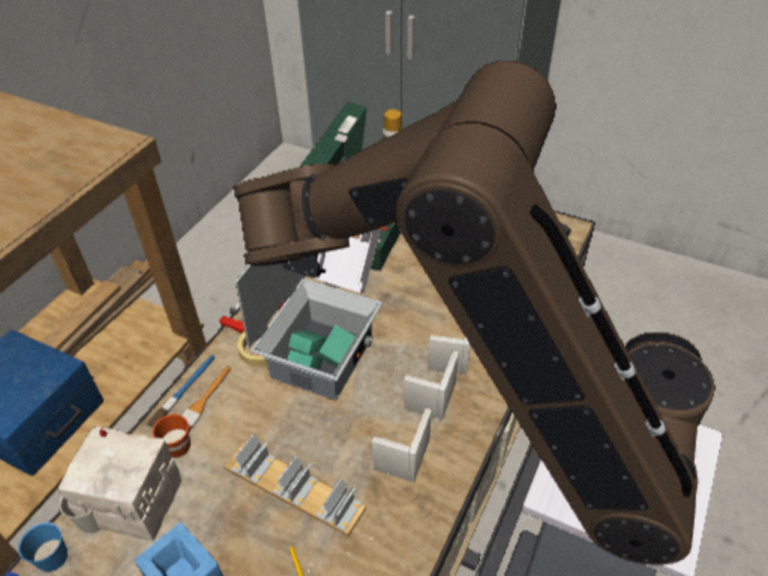

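```bash
python3 -m pendant '[0,8,18,10,0,0,255,0,8,18,10,0,0,255,0,8,18,10,0,0,255,0,8,18,10,0,0,255,0,8,18,10,0,0,255,0,0,0,0,0,0,255]'; python3 -c "
from h import *
to(.575,-.285,.12,3)"
```

```text
time_s: 13.18
tcp_pos: [0.6537, -0.1639, 0.2381]
tool_rot: [-3.126, -0.016, 0.037]
wrist_force: [-1.3, 0.1, -2.5]
opening: 0.0176
t 13.18 tcp [ 653.7 -163.9  238.1] rpy [-179.1   -0.9    2.1] F [-1.3  0.1 -2.5] op 17.6
 shift(target axes) [-84.9 116.8 118.1]  shift(now axes) [-85.  119.8 114.9]  turn [-0.9 -0.9 -0.9]
```

```bash
python3 -m pendant '[-28,39,0,-0.9,-0.9,-0.9,255,-28,39,5,0,0,0,255,-28,39,38,0,0,0,255,0,0,38,0,0,0,255,0,0,35,0,0,0,255,0,0,0,0,0,0,255]'
python3 - <<'E'
from h import *
to(.575,-.285,.069,3)
g=bot.grab_frame("top"); W=world(g);f=g["frame"]; hsv=cv2.cvtColor(f,cv2.COLOR_RGB2HSV)
m=(hsv[:,:,0]>65)&(hsv[:,:,0]<95)&(hsv[:,:,1]>90)&(W[:,:,0]<.5)&(W[:,:,0]>.3)
p=W[m]; print(m.sum(), cv2.minAreaRect((p[p[:,2]>.02][:,:2]*1000).astype(np.float32)) if m.sum()>5 else 0)
E
```

```text
time_s: 13.92
tcp_pos: [0.5729, -0.2927, 0.1239]
tool_rot: [3.126, -0.004, 0.053]
wrist_force: [0.1, -0.1, -2.2]
opening: 0.0178
t 13.93 tcp [ 572.9 -292.7  123.9] rpy [179.1  -0.2   3. ] F [ 0.1 -0.1 -2.2] op 17.8
 shift(target axes) [ 2.5 -7.5 54.9]  shift(now axes) [ 2.2 -8.4 54.8]  turn [ 0.9 -0.2  0. ]
0 0
```

```bash
python3 -m pendant '[0,0,30,0.9,0,0,255,0,0,16,0,0,0,255,0,0,6,0,0,0,255,0,0,0,0,0,0,255]'; python3 -c "
from h import *
to(.575,-.285,.068,3)"
```

```text
time_s: 14.48
tcp_pos: [0.5778, -0.2947, 0.0798]
tool_rot: [3.132, -0.015, 0.055]
wrist_force: [0.6, 0.4, -2.4]
opening: 0.0179
t 14.47 tcp [ 577.8 -294.7   79.8] rpy [179.5  -0.8   3.2] F [ 0.6  0.4 -2.4] op 17.9
 shift(target axes) [-2.3 -9.8 11.8]  shift(now axes) [-2.5 -9.9 11.7]  turn [ 0.5 -0.8  0.2]
```

```bash
python3 -m pendant '[0,0,8,0,-0.6,0,255,0,0,4,0,0,0,255,0,0,3,0,0,0,255,0,0,0,0,0,0,255]'; python3 -c "
from h import *
to(.575,-.285,.068,3)"
```

```text
time_s: 14.98
tcp_pos: [0.5791, -0.2954, 0.0677]
tool_rot: [3.13, -0.007, 0.055]
wrist_force: [0.1, 1.6, 0.9]
opening: 0.0175
t 14.97 tcp [ 579.1 -295.4   67.7] rpy [179.3  -0.4   3.2] F [0.1 1.6 0.9] op 17.5
 shift(target axes) [ -3.6 -10.6  -0.3]  shift(now axes) [ -3.5 -10.6  -0.4]  turn [ 0.7 -0.4  0.2]
```

```bash
python3 -m pendant '[0,0,0,0,0,0,120,0,0,0,0,0,0,120,0,0,0,0,0,0,120,0,0,-40,0,0,0,120,0,0,-50,0,0,0,60,0,0,-50,0,0,0,0,0,0,-50,0,0,0,0,0,0,0,0,0,-10,0]'; python3 -m pendant '[0,0,0,0,0,-10.5,0,0,0,0,0,0,-10.5,0,0,0,0,0,0,-10.5,0,0,0,0,0,0,-10.5,0,0,0,0,0,0,-10.5,0,0,0,0,0,0,-10.5,0,0,0,0,0,0,-10.5,0,0,0,0,0,0,-10.5,0]'; python3 -c "
from h import *
to(.45,-.257,.22,98)"
```

```text
time_s: 15.98
tcp_pos: [0.5777, -0.2935, 0.2631]
tool_rot: [3.129, -0.004, 0.233]
wrist_force: [0.7, 0.4, -0.7]
opening: 0.0852
time_s: 16.98
tcp_pos: [0.5775, -0.2936, 0.2634]
tool_rot: [3.136, 0.014, 1.735]
wrist_force: [0.5, -0.4, 0.9]
opening: 0.0951
t 16.98 tcp [ 577.5 -293.6  263.4] rpy [179.7   0.8  99.4] F [ 0.5 -0.4  0.9] op 95.1
 shift(target axes) [  54.  -121.2   43.4]  shift(now axes) [  57.5 -120.1   42. ]  turn [0.3 0.8 1.4]
```

```bash
python3 -m pendant '[-5,-50,0,0,0,1,0,-5,-50,0,0,0.8,0,0,-5,-50,0,0,0,0,0,0,0,0,0,0,0,0]'
cat > wax.py <<'E'
from w import *
f,W=shot("w4.png"); hsv=cv2.cvtColor(f,cv2.COLOR_RGB2HSV)
m=((hsv[:,:,0]>65)&(hsv[:,:,0]<95)&(hsv[:,:,1]>90)&(W[:,:,2]>.022)&(W[:,:,2]<.045)&(W[:,:,1]>-.5)&(W[:,:,0]<.5)).astype(np.uint8)
n,l,s_,c=cv2.connectedComponentsWithStats(m)
for i in range(1,n):
    if s_[i,4]>100:
        p=W[l==i]; print(s_[i],cv2.minAreaRect((p[:,:2]*1000).astype(np.float32)),np.median(p,0))
to(.391,-.257,.25,98)
E
python3 wax.py
```

```text
time_s: 17.48
tcp_pos: [0.4279, -0.332, 0.2618]
tool_rot: [3.136, -0.001, 1.721]
wrist_force: [1.2, -0.9, 0.7]
opening: 0.0954
t 17.52 tcp [ 429.2 -331.9  261.8] rpy [179.7  -0.   98.6] F [1.3 0.5 1.1] op 95.0
 shift(target axes) [ 79.5 -27.4  11.8]  shift(now axes) [ 79.8 -26.6  11.7]  turn [ 0.3 -0.   0.6]
```

View pics/w4.png

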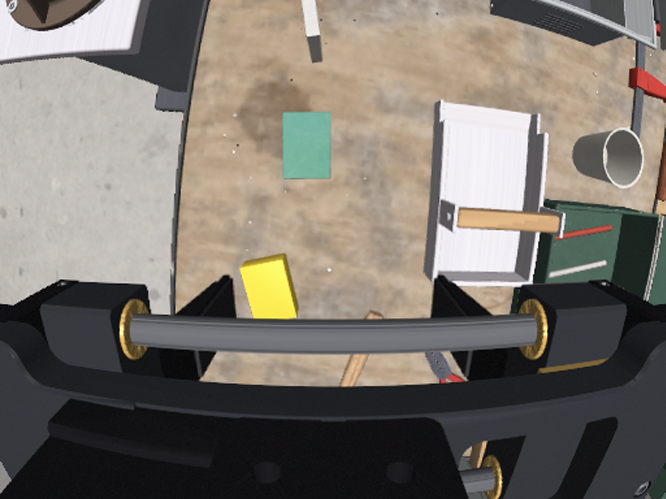

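Run:
```python
from w import *
d=np.load("/tmp/wr.npz"); f=d["frame"]; W=d["W"]; hsv=cv2.cvtColor(f,cv2.COLOR_RGB2HSV)
print(hsv[111,236],W[111,236])
c=hsv[111,236].astype(int); m=(abs(hsv[:,:,0].astype(int)-c[0])<8)&(hsv[:,:,1]>c[1]-40); m[:,330:]=0; m[200:]=0
p=W[m]; p=p[p[:,2]>.018]; print(len(p),cv2.minAreaRect((p[:,:2]*1000).astype(np.float32)),np.median(p,0))
```

```text
[ 80  86 181] [ 0.39151309 -0.25847081  0.03050055]
1842 ((389.8835144042969, -258.34100341796875), (48.60565948486328, 68.66783142089844), 8.571002960205078) [ 0.39066017 -0.2582789   0.02977507]
```

```bash
python3 -m pendant '[40,-14,20,0.3,0,0,0,39,-14,55,0,0,0,0,0,0,55,0,0,0,0,0,0,50,0,0,0,0,0,0,30,0,0,0,0,0,0,0,0,0,0,0]';python3 -c "
from h import *
to(.390,-.2583,.009,98.6)"
```

```text
time_s: 18.27
tcp_pos: [0.3973, -0.2588, 0.0508]
tool_rot: [3.136, 0.004, 1.726]
wrist_force: [0.7, -0.6, 0.5]
opening: 0.0951
t 18.27 tcp [ 397.3 -258.8   50.8] rpy [179.7   0.3  98.9] F [ 0.7 -0.6  0.5] op 95.1
 shift(target axes) [ 1.6 -7.2 41.8]  shift(now axes) [ 1.8 -7.4 41.8]  turn [0.3 0.3 0.3]
```

```bash
python3 -m pendant '[1.5,-7,28,0,0,0,0,0,0,14,0,0,0,0,0,0,0,0,0,0,100,0,0,0,0,0,0,160,0,0,0,0,0,0,255,0,0,0,0,0,0,255]' 25;python3 -m pendant '[0,0,-30,0,0,0,255,0,0,-50,0,0,0,255,0,0,-60,0,0,0,255,0,0,-60,0,0,0,255,0,0,-60,0,0,0,255]'; python3 -c "
from h import *
to(.648,.030,.26,93)"
```

```text
time_s: 19.02
tcp_pos: [0.3951, -0.2605, 0.0127]
tool_rot: [3.131, 0.011, 1.727]
wrist_force: [-0.3, 1.0, 0.7]
opening: 0.0606
time_s: 19.65
tcp_pos: [0.3904, -0.2571, 0.2785]
tool_rot: [3.135, 0.006, 1.727]
wrist_force: [0.7, -0.5, -0.1]
opening: 0.0104
t 19.65 tcp [ 390.4 -257.1  278.5] rpy [179.6   0.3  98.9] F [ 0.7 -0.5 -0.1] op 10.4
 shift(target axes) [273.2 272.3  18.5]  shift(now axes) [243.7 298.9  19.1]  turn [0.4 0.3 5.9]
```

```bash
python3 -m pendant '[-40,0,0,0,0,0,0,-40,0,0,0,0,0,0,0,0,0,0,0,0,0]'
cat > wax.py <<'E'
from w import *
f,W=shot("w5.png"); hsv=cv2.cvtColor(f,cv2.COLOR_RGB2HSV)
m=(abs(hsv[:,:,0].astype(int)-80)<8)&(hsv[:,:,1]>46)&(W[:,:,2]>.018)&(W[:,:,2]<.045)&(np.hypot(W[:,:,0]-.39,W[:,:,1]+.258)<.1)
p=W[m]; r=cv2.minAreaRect((p[:,:2]*1000).astype(np.float32)); print(len(p),r,np.median(p,0))
to(r[0][0]/1000,r[0][1]/1000,.010,98.6)
E
python3 wax.py
```

```text
time_s: 20.02
tcp_pos: [0.4037, -0.3382, 0.2863]
tool_rot: [3.128, 0.015, 1.728]
wrist_force: [-0.4, 0.1, -0.3]
opening: 0.035
1697 ((391.0956115722656, -258.7564392089844), (48.567874908447266, 69.25365447998047), 8.794538497924805) [ 0.39096838 -0.25899325  0.02984229]
t 20.07 tcp [ 403.4 -336.9  286.2] rpy [179.2   0.8  99. ] F [-0.3 -0.4  0.3] op 39.2
 shift(target axes) [ 79.1  -0.5 276.2]  shift(now axes) [ 83.2  -3.7 274.9]  turn [0.8 0.8 0.4]
```

```bash
python3 -m pendant '[40,0,40,0.8,0.8,0,0,39,0,50,0,0,0,0,0,0,55,0,0,0,0,0,0,50,0,0,0,0,0,0,40,0,0,0,0,0,0,20,0,0,0,0,0,0,0,0,0,0,0]';python3 -c "
from h import *
to(.391,-.2588,.010,98.7)"
```

```text
time_s: 20.95
tcp_pos: [0.389, -0.2501, 0.0258]
tool_rot: [-3.141, 0.0, 1.731]
wrist_force: [0.4, 1.0, 0.5]
opening: 0.0949
t 20.95 tcp [ 389.  -250.1   25.8] rpy [-180.     0.    99.2] F [0.4 1.  0.5] op 94.9
 shift(target axes) [-8.9  0.6 15.8]  shift(now axes) [-8.9  0.6 15.8]  turn [-0.   0.   0.5]
```

```bash
python3 -m pendant '[-9,0,14,0,0,0,0,0,0,0,0,0,0,140,0,0,0,0,0,0,255,0,0,0,0,0,0,255,0,0,0,0,0,0,255,0,0,0,0,0,0,255,0,0,0,0,0,0,255,0,0,0,0,0,0,255]' 25;python3 -m pendant '[0,0,-30,0,0,0,255,0,0,-50,0,0,0,255,0,0,-60,0,0,0,255,0,0,-60,0,0,0,255,0,0,-60,0,0,0,255]'; python3 -c "
from h import *
to(.648,.030,.26,93)"
```

```text
time_s: 21.95
tcp_pos: [0.3914, -0.2598, 0.0141]
tool_rot: [3.139, 0.004, 1.732]
wrist_force: [-0.2, -0.3, -0.8]
opening: 0.0495
time_s: 22.58
tcp_pos: [0.3893, -0.2579, 0.2779]
tool_rot: [-3.138, -0.004, 1.731]
wrist_force: [1.2, -0.8, -2.6]
opening: 0.0497
t 22.57 tcp [ 389.3 -257.9  277.9] rpy [-179.8   -0.2   99.2] F [ 1.2 -0.8 -2.6] op 49.7
 shift(target axes) [274.  273.4  17.9]  shift(now axes) [242.8 301.4  17.7]  turn [-0.2 -0.2  6.2]
```

```bash
python3 -m pendant '[0,0,0,0,0,6,255,22,27,-3,0,0,0,255,22,27,-3,0,0,0,255,22,27,-3,0,0,0,255,22,27,-3,0,0,0,255,22,27,-3,0,0,0,255,22,27,-3,0,0,0,255,0,0,0,0,0,0,255]'; python3 -m pendant '[19,27,0,0,0,0,255,19,27,0,0,0,0,255,0,0,0,0,0,0,255]'
python3 - <<'E'
from w import *
to(.61,.03,.12,93)
f,W=shot("w6.png"); m=np.isfinite(W[:,:,2])&(W[:,:,2]<.1)&(W[:,:,2]>.01)
# height map of hopper interior
for x in np.arange(.57,.74,.02):
    print(round(x,2),[ (int(1000*np.median(W[k][:,2])) if (k:=m&(abs(W[:,:,0]-x)<.01)&(abs(W[:,:,1]-y)<.01)).sum()>3 else -1) for y in np.arange(-.06,.13,.02)])
E
```

```text
time_s: 23.58
tcp_pos: [0.5484, -0.1134, 0.3003]
tool_rot: [-3.141, 0.002, 1.621]
wrist_force: [-0.6, -0.5, -0.8]
opening: 0.0502
time_s: 23.95
tcp_pos: [0.6, -0.0728, 0.2993]
tool_rot: [-3.139, 0.002, 1.621]
wrist_force: [0.2, -0.6, -1.4]
opening: 0.0497
t 23.95 tcp [600.  -72.8 299.3] rpy [-1.798e+02  1.000e-01  9.290e+01] F [ 0.2 -0.6 -1.4] op 49.7
 shift(target axes) [102.1  15.4 179.3]  shift(now axes) [102.4  15.6 179.1]  turn [-0.2  0.1 -0.1]
0.57 [94, 90, 90, 89, 89, 85, 88, 71, 63, 87]
0.59 [82, 17, 18, 52, 52, 52, 18, 17, 17, 72]
0.61 [84, 17, 18, 67, 67, 68, 39, 17, 17, 71]
0.63 [86, 17, 17, 55, 56, 54, 52, 72, 81, 86]
0.65 [88, 18, 17, 18, 54, 71, 66, 75, 87, 89]
0.67 [87, 17, 17, 44, 59, 74, 75, 72, 87, 88]
0.69 [90, 18, 17, 42, 58, 73, 78, 18, 18, 72]
0.71 [95, 46, 44, 53, 65, 73, 76, 69, 67, 80]
0.73 [97, 96, 96, 98, 98, 99, -1, -1, -1, -1]
```

View pics/w6.png

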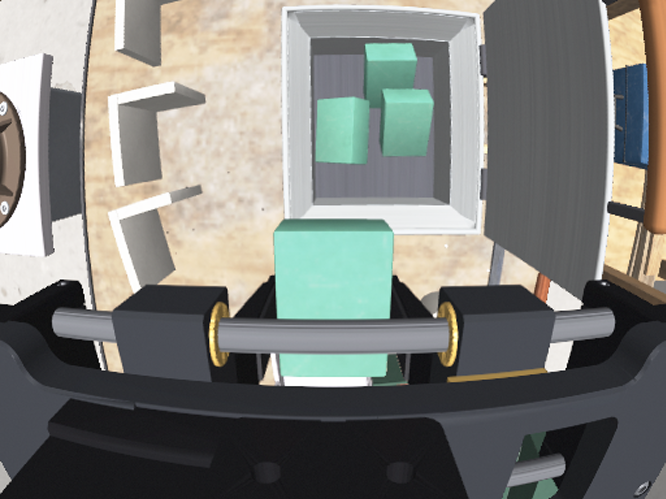

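```bash
python3 -m pendant '[0,0,0,0,0,10,255,0,0,0,0,0,10,255,0,0,0,0,0,10,255,0,0,0,0,0,10,255,0,0,0,0,0,10,255,0,0,0,0,0,10,255,0,0,0,0,0,10,255,0,0,0,0,0,10,255]';  python3 -m pendant '[0,0,0,0,0,10,255,25,-25,30,0,0,0,255,23,-22,50,0,0,0,255,0,0,50,0,0,0,255,0,0,30,0,0,0,255,0,0,0,0,0,0,255]'; python3 -c "
from h import *
to(.648,-.024,.128,3)"
```

```text
time_s: 25.0
tcp_pos: [0.5901, -0.0818, 0.2997]
tool_rot: [3.14, 0.008, 0.172]
wrist_force: [-0.4, 0.7, -0.4]
opening: 0.05
time_s: 25.75
tcp_pos: [0.6334, -0.042, 0.1371]
tool_rot: [3.136, 0.007, -0.018]
wrist_force: [0.1, 0.2, -0.9]
opening: 0.0498
t 25.75 tcp [633.4 -42.  137.1] rpy [179.7   0.4  -1. ] F [ 0.1  0.2 -0.9] op 49.8
 shift(target axes) [ 15.6 -17.3   9.1]  shift(now axes) [ 14.4 -18.4   8.9]  turn [ 0.3  0.4 -4. ]
```

```bash
python3 -m pendant '[13,-18,0,0,0,0,255,0,0,10,0,0,-4,255,0,0,0,0,0,0,255,0,0,0,0,0,0,150,0,0,0,0,0,0,80,0,0,0,0,0,0,80,0,0,0,0,0,0,80]';  python3 -m pendant '[0,0,-60,0,0,0,80,0,0,-60,0,0,0,40,0,40,-40,0,0,0,0,0,40,0,0,0,0,0,0,0,0,0,0,0,0]'
python3 - <<'E'
from h import *
to(.731,.034,.41,93)
g=bot.grab_frame("scene"); save("s7.png",g["frame"][130:310,100:420],2)
E
```

```text
time_s: 26.62
tcp_pos: [0.6505, -0.0238, 0.1352]
tool_rot: [3.135, -0.004, 0.049]
wrist_force: [0.1, -0.1, -0.6]
opening: 0.0648
time_s: 27.25
tcp_pos: [0.6536, -0.1044, 0.301]
tool_rot: [3.134, -0.003, 0.049]
wrist_force: [-0.3, 0.8, -0.0]
opening: 0.0943
t 27.25 tcp [ 653.6 -104.4  301. ] rpy [179.6  -0.2   2.8] F [-0.3  0.8 -0. ] op 94.3
 shift(target axes) [ 134.2   84.6 -109. ]  shift(now axes) [  84.4 -133.7 -109.8]  turn [  0.5   0.2 -90.2]
```

View pics/s7.png

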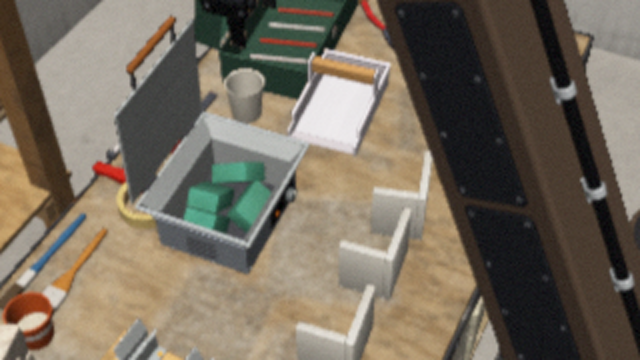

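```bash
python3 -m pendant '[0,0,-60,0,0,-10,0,0,0,-50,0,0,-10,0,0,0,-10,0,0,-10,40,0,0,0,0,0,-10,100,0,0,0,0,0,-10,150,0,0,0,0,0,-10,150,0,0,0,0,0,-10,150,0,0,0,0,0,-10,150]';  python3 -m pendant '[0,0,0,0,0,-10,150,45,27,0,0,0,0,150,45,27,0,0,0,0,150,45,27,0,0,0,0,150,0,0,0,0,0,0,150]'
python3 - <<'E'
from h import *
to(.731,.034,.335,93)
E
```

```text
time_s: 28.3
tcp_pos: [0.6528, -0.0922, 0.4218]
tool_rot: [-3.139, 0.003, 1.497]
wrist_force: [-0.7, 0.7, 0.3]
opening: 0.0417
time_s: 28.92
tcp_pos: [0.7193, 0.0613, 0.4184]
tool_rot: [-3.134, 0.001, 1.685]
wrist_force: [0.0, -1.1, -0.3]
opening: 0.0393
t 28.93 tcp [719.3  61.3 418.4] rpy [-179.6    0.    96.5] F [ 0.  -1.1 -0.3] op 39.3
 shift(target axes) [-27.9  10.3  83.4]  shift(now axes) [-28.4   9.2  83.4]  turn [-0.4  0.1  3.5]
```

```bash
python3 -m pendant '[-28,11,10,0,0,3,150,0,0,0,0,0,0,150]'
python3 - <<'E'
from w import *
to(.732,.034,.335,93)
f,W=shot("w8.png",False)
m=(W[:,:,2]>.33)&(W[:,:,2]<.37)&(abs(W[:,:,0]-.733)<.03)&(W[:,:,1]>.0)&(W[:,:,1]<.12); p=W[m]; print(len(p), np.percentile(p,[2,50,98],axis=0) if len(p) else 0)
E
```

```text
time_s: 29.18
tcp_pos: [0.7335, 0.0343, 0.4068]
tool_rot: [-3.132, 0.001, 1.63]
wrist_force: [-1.0, 0.3, 0.0]
opening: 0.0391
t 29.18 tcp [733.5  34.3 406.8] rpy [-1.795e+02  1.000e-01  9.340e+01] F [-1.   0.3  0. ] op 39.1
 shift(target axes) [-0.2 -1.6 71.8]  shift(now axes) [-0.1 -0.9 71.8]  turn [-0.5  0.1  0.4]
1820 [[0.7256082  0.00233799 0.34666766]
 [0.73291264 0.05222852 0.35029912]
 [0.74034686 0.0960887  0.35207407]]
```

```bash
python3 -m pendant '[0,0,45,0,0,0,150,0,-1,32,0,0,0,150,0,0,0,0,0,0,200,0,0,0,0,0,0,255,0,0,0,0,0,0,255,0,0,0,0,0,0,255]' 12; python3 -c "
from h import *
to(.732,.034,.335,93)"
```

```text
time_s: 29.98
tcp_pos: [0.732, 0.032, 0.3344]
tool_rot: [-3.141, 0.001, 1.628]
wrist_force: [1.2, -0.3, -7.9]
opening: 0.0121
t 29.98 tcp [732.   32.  334.4] rpy [-1.80e+02  1.00e-01  9.33e+01] F [ 1.2 -0.3 -7.9] op 12.1
 shift(target axes) [ 2.   0.1 -0.6]  shift(now axes) [ 2.   0.1 -0.6]  turn [-0.   0.1  0.3]
```

```bash
python3 -m pendant '[0,-27,3,0,0,0,255,0,-26,6,0,0,0,255,0,-25,9,0,0,0,255,0,-24,12,0,0,0,255]'; python3 -c "
from h import *
s=st();to(.732,.034,.335,93);x,z=.741-s['tcp_pos'][0],s['tcp_pos'][2]+.011-.122;print(np.hypot(x,z),np.arctan2(z,x))"
```

```text
time_s: 30.48
tcp_pos: [0.6329, 0.0261, 0.3093]
tool_rot: [3.123, 0.003, 1.628]
wrist_force: [4.2, 0.6, 2.0]
opening: 0.0153
t 30.48 tcp [632.9  26.1 309.3] rpy [179.    0.2  93.3] F [4.2 0.6 2. ] op 15.3
 shift(target axes) [  2.7  99.4 -25.7]  shift(now axes) [  2.1  99.8 -23.9]  turn [1.  0.2 0.3]
0.22587973373270379 1.0717280097775106
```

```bash
python3 -m pendant '[0,-23,14,0.8,0,0,255,0,-21,17,0,0,0,255,0,-19,19,0,0,0,255,0,-16,21,0,0,0,255]'; python3 -c "
from h import *
s=st();to(.732,.034,.335,93);x,z=.741-s['tcp_pos'][0],s['tcp_pos'][2]+.011-.122;print(np.hypot(x,z),np.arctan2(z,x))"
```

```text
time_s: 30.98
tcp_pos: [0.5554, 0.0215, 0.2425]
tool_rot: [3.122, 0.004, 1.628]
wrist_force: [1.3, 0.2, 3.5]
opening: 0.0154
t 30.98 tcp [555.4  21.5 242.5] rpy [178.9   0.3  93.3] F [1.3 0.2 3.5] op 15.4
 shift(target axes) [  3.2 177.  -92.5]  shift(now axes) [  1.9 178.8 -89.1]  turn [1.1 0.3 0.3]
0.2274466075541262 0.6162211546458793
```

```bash
python3 -m pendant '[0,-14,23,0.8,0,0,255,0,-11,24,0,0,0,255,0,-8,25,0,0,0,255,0,-5,26,0,0,0,255]'; python3 -c "
from h import *
s=st();to(.732,.034,.335,93);x,z=.741-s['tcp_pos'][0],s['tcp_pos'][2]+.011-.122;print(np.hypot(x,z),np.arctan2(z,x))"
```

```text
time_s: 31.48
tcp_pos: [0.5147, 0.019, 0.146]
tool_rot: [3.137, 0.005, 1.629]
wrist_force: [-3.4, -0.6, 2.9]
opening: 0.0131
t 31.48 tcp [514.7  19.  146. ] rpy [179.7   0.3  93.4] F [-3.4 -0.6  2.9] op 13.1
 shift(target axes) [   3.6  217.8 -189. ]  shift(now axes) [   1.3  218.7 -188. ]  turn [0.3 0.3 0.4]
0.22901527228962065 0.1535139704505342
```

```bash
python3 -m pendant '[0,-1,15,0,0,0,255,0,0,12,0,0,0,255,0,0,8,0,0,0,255,0,0,6,0,0,0,255]'; python3 -c "
from h import *
to(.515,.019,.111,93)"
```

```text
time_s: 31.98
tcp_pos: [0.5108, 0.0187, 0.1051]
tool_rot: [-3.139, 0.005, 1.63]
wrist_force: [-8.2, -0.3, 18.2]
opening: 0.0118
t 31.98 tcp [510.8  18.7 105.1] rpy [-179.9    0.3   93.4] F [-8.2 -0.3 18.2] op 11.8
 shift(target axes) [ 0.   4.2 -5.9]  shift(now axes) [-0.   4.2 -5.9]  turn [-0.1  0.3  0.4]
```

```bash
python3 -m pendant '[0,0,0,0,0,0,190,0,0,0,0,0,0,180,0,0,0,0,0,0,180,0,0,-40,0,0,0,180,0,0,-25,0,0,0,180,0,2,0,0,0,0,255,0,0,0,0,0,0,255,0,0,0,0,0,0,255]'; python3 -c "
from h import *
to(.515,.019,.128,93)"
```

```text
time_s: 32.98
tcp_pos: [0.5148, 0.0192, 0.1715]
tool_rot: [3.141, 0.005, 1.63]
wrist_force: [-0.0, -0.7, -0.5]
opening: 0.0038
t 32.98 tcp [514.8  19.2 171.5] rpy [180.    0.3  93.4] F [-0.  -0.7 -0.5] op 3.8
 shift(target axes) [-0.2  0.2 43.5]  shift(now axes) [ 0.   0.2 43.5]  turn [0.  0.3 0.4]
```

```bash
python3 -m pendant '[0,0,30,0,0,0,255,0,0,12,0,0,0,255,0,0,5,0,0,0,255,0,0,4,0,0,0,255]'; python3 -m pendant '[0,0,4,0,0,0,255,0,0,0,0,0,0,255]'; python3 -m pendant '[0,0,-50,0,0,0,255,0,0,-60,0,0,0,150,0,0,-60,0,0,0,100,0,0,0,0,0,0,100]'
python3 - <<'E'
from w import *
to(.36,.156,.25,97)
f,W=shot("w9.png",False)
Z=W[:,:,2]; m=(Z>.1)&(Z<.2)&(abs(W[:,:,1]-.06)<.07)&(W[:,:,0]>.56)&(W[:,:,0]<.73); p=W[m]; c=np.linalg.lstsq(np.c_[p[:,:2],np.ones(len(p))],p[:,2],rcond=None)[0]; print("lid slope",c)
m=(Z>.09)&(Z<.2)&(abs(W[:,:,1]-.04)<.04)&(W[:,:,0]>.5)&(W[:,:,0]<.53); print("bar",np.median(W[m],0))
for n,q in enumerate([(.393,.160),(.4017,.011),(.408,-.107)]):
    m=(Z>.09)&(Z<.108)&(np.hypot(W[:,:,0]-q[0],W[:,:,1]-q[1])<.075)&(W[:,:,0]<.46); p=W[m]; print(n,len(p), cv2.minAreaRect((p[:,:2]*1000).astype(np.float32)) if len(p)>5 else 0)
E
```

```text
time_s: 33.48
tcp_pos: [0.5144, 0.019, 0.1304]
tool_rot: [3.137, 0.006, 1.631]
wrist_force: [-19.2, 1.8, 60.5]
opening: 0.0008
time_s: 33.72
tcp_pos: [0.5144, 0.019, 0.1319]
tool_rot: [3.133, 0.007, 1.631]
wrist_force: [0.3, 0.4, -0.4]
opening: 0.0007
time_s: 34.22
tcp_pos: [0.5126, 0.0202, 0.3062]
tool_rot: [3.137, 0.007, 1.631]
wrist_force: [-0.0, -0.8, -1.2]
opening: 0.025
t 34.23 tcp [512.6  20.2 306.2] rpy [179.7   0.4  93.5] F [-0.  -0.8 -1.2] op 25.0
 shift(target axes) [ 153.4 -135.    56.2]  shift(now axes) [ 145.1 -144.4   54.6]  turn [ 0.3  0.4 -3.5]
lid slope [-0.00098798 -0.01083496  0.12888891]
bar [0.51099617 0.04412438 0.13009107]
0 1256 ((391.180419921875, 162.7827606201172), (82.01844024658203, 100.5396499633789), 6.801626682281494)
1 1300 ((398.50006103515625, 3.009765625), (81.35459899902344, 122.39618682861328), 4.426104545593262)
2 100 ((412.5004577636719, -52.05488967895508), (42.454978942871094, 9.075143814086914), 2.5850648880004883)
```

```bash
python3 -m pendant '[24,-26,10,0,0,-1.7,140,24,-26,15,0,0,-1.7,140,24,-26,15,0,0,0,140,24,-26,15,0,0,0,140,24,-26,15,0,0,0,140,24,-26,0,0,0,0,140,0,0,0,0,0,0,140]'; python3 -c "
from h import *
to(.3555,.1706,.065,96.8)
print(st()['joint_pos'])"
```

```text
time_s: 35.15
tcp_pos: [0.3308, 0.1485, 0.2204]
tool_rot: [-3.121, 0.007, 1.691]
wrist_force: [0.1, 0.7, -0.4]
opening: 0.043
t 35.15 tcp [330.8 148.5 220.4] rpy [-178.8    0.4   96.9] F [ 0.1  0.7 -0.4] op 43.0
 shift(target axes) [ 19.   27.1 155.4]  shift(now axes) [ 20.   30.4 154.7]  turn [-1.2  0.4  0.1]
[ 0.24226542  0.11249124  2.12337534 -0.00497241  0.92731868  0.12494247]
```

```bash
python3 -m pendant '[8,27,10,-1.2,0.4,0,140,0,0,30,0,0,0,140,0,0,0,0,0,0,140]'
python3 - <<'E'
from w import *
to(.3569,.1587,.066,96.8)
f,W=shot("w10.png"); Z=W[:,:,2]
m=(Z>.09)&(Z<.108)&(np.hypot(W[:,:,0]-.3911,W[:,:,1]-.1628)<.08); p=W[m]; print(len(p), cv2.minAreaRect((p[:,:2]*1000).astype(np.float32)))
E
```

```text
time_s: 35.52
tcp_pos: [0.3572, 0.1592, 0.1765]
tool_rot: [-3.138, 0.0, 1.692]
wrist_force: [0.3, -0.4, 0.2]
opening: 0.0429
t 35.52 tcp [357.2 159.2 176.5] rpy [-179.8    0.    96.9] F [ 0.3 -0.4  0.2] op 42.9
 shift(target axes) [ -0.4  -0.3 110.5]  shift(now axes) [-4.000e-01  1.000e-01  1.105e+02]  turn [-0.2  0.   0.1]
2564 ((390.4356689453125, 166.16888427734375), (79.58989715576172, 94.1207504272461), 6.682709693908691)
```

View pics/w10.png

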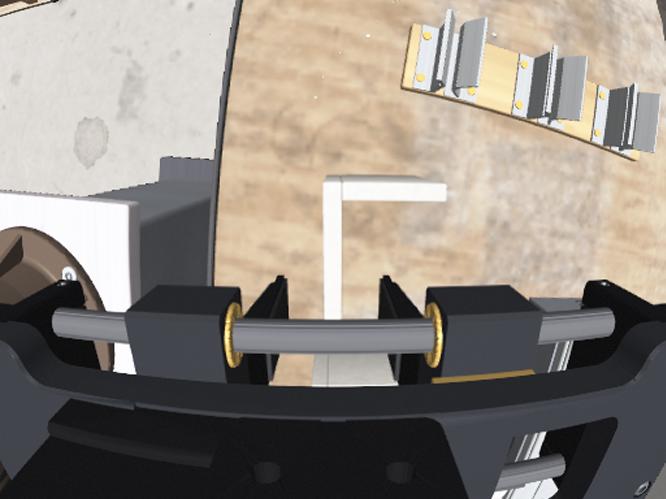

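```bash
python3 -m pendant '[0,0,50,0,0,0,140,0,0,45,0,0,0,140,0,0,16,0,0,0,140,0,0,0,0,0,0,255,0,0,0,0,0,0,255,0,0,0,0,0,0,255,0,0,0,0,0,0,255,0,0,0,0,0,0,255]' 55; python3 -m pendant '[0,0,-30,0,0,0,255,0,0,-50,0,0,0,255,0,0,-55,0,0,0,255,0,0,0,0,0,0,255]'; python3 -c "
from h import *
to(.438,.320,.21,86.4)
print(st()['joint_pos'])"
```

```text
time_s: 36.58
tcp_pos: [0.3631, 0.1594, 0.0694]
tool_rot: [3.132, -0.001, 1.69]
wrist_force: [0.2, 0.2, -1.0]
opening: 0.0112
time_s: 37.08
tcp_pos: [0.3616, 0.1591, 0.2086]
tool_rot: [3.133, -0.001, 1.69]
wrist_force: [0.0, -0.6, -1.9]
opening: 0.0117
t 37.08 tcp [361.6 159.1 208.6] rpy [ 1.795e+02 -1.000e-01  9.680e+01] F [ 0.  -0.6 -1.9] op 11.7
 shift(target axes) [165.4  66.1  -1.4]  shift(now axes) [150.7  95.   -0.4]  turn [ 0.5 -0.1 10.4]
[2.46654306e-01 1.67094176e-01 2.09363644e+00 2.15120184e-04
 8.72251694e-01 1.27172268e-01]
```

```bash
python3 -m pendant '[0,0,-20,0.5,0,10.4,255,30,22,-20,0,0,0,255,30,22,-20,0,0,0,255,10,22,0,0,0,0,255,0,0,0,0,0,0,255]'
python3 - <<'E'
from w import *
to(.438,.320,.21,86.4)
f,W=shot("w11.png"); Z=W[:,:,2]
m=((Z>.035)&(Z<.085)&(W[:,:,1]>.26)&(W[:,:,1]<.38)&(W[:,:,0]>.39)&(W[:,:,0]<.68)).astype(np.uint8)
n,l,s_,c=cv2.connectedComponentsWithStats(m)
for i in range(1,n):
    if s_[i,4]>60:
        p=W[l==i]; print(s_[i],np.round(np.median(p,0)*1000,1),cv2.minAreaRect((p[:,:2]*1000).astype(np.float32)),np.round(p[:,2].max()*1000))
m=(Z>.004)&(Z<.022)&(W[:,:,1]>.24)&(W[:,:,1]<.4)&(W[:,:,0]>.36)&(W[:,:,0]<.7)
p=W[m]; print("base",cv2.minAreaRect((p[:,:2]*1000).astype(np.float32)))
E
```

```text
time_s: 37.7
tcp_pos: [0.4318, 0.2256, 0.2649]
tool_rot: [-3.135, 0.001, 1.502]
wrist_force: [-1.0, -0.4, -1.5]
opening: 0.0118
t 37.7 tcp [431.8 225.6 264.9] rpy [-179.6    0.    86.1] F [-1.  -0.4 -1.5] op 11.8
 shift(target axes) [94.6  0.3 54.9]  shift(now axes) [94.6  0.1 54.9]  turn [-0.4  0.  -0.3]
[241  72  11  48 478] [425.2 323.7  60.6] ((425.0128173828125, 322.91015625), (59.29097366333008, 12.08387279510498), 86.12031555175781) 67.0
[257  72  10  47 422] [444.8 321.8  66.1] ((444.17059326171875, 321.821533203125), (57.385955810546875, 10.940075874328613), 86.13117980957031) 74.0
[317  72   8  48 311] [518.  317.5  63.8] ((519.5188598632812, 318.0407409667969), (59.92836380004883, 12.746659278869629), 86.5791244506836) 67.0
[328  73  16  47 690] [538.2 316.9  61.7] ((539.0022583007812, 317.00384521484375), (58.5705680847168, 12.906758308410645), 87.15335083007812) 75.0
[ 382   77   29   45 1079] [629.8 312.9  59.1] ((624.4891357421875, 313.0955810546875), (59.26369094848633, 32.772010803222656), 87.45978546142578) 74.0
base ((539.1183471679688, 317.36126708984375), (63.231895446777344, 275.5563049316406), 87.26142883300781)
```

View pics/w11.png

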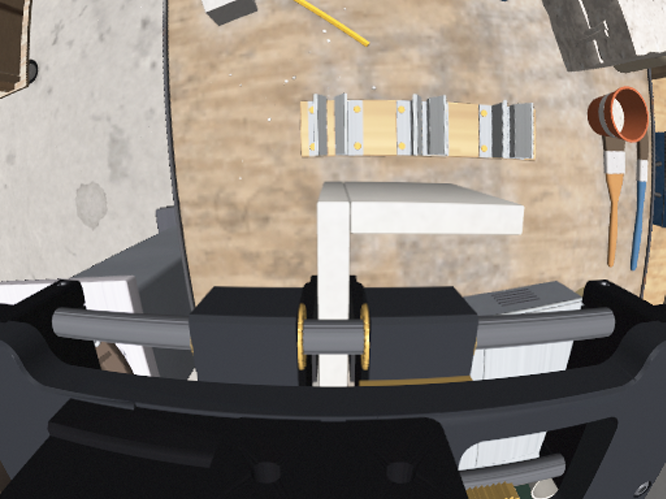

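Run:
```python
from w import *
d=np.load("/tmp/wr.npz"); W=d["W"]; s=st(); Rc=R.from_euler("xyz",s["tool_rot"])
m=np.isfinite(W[:,:,2])&(W[:,:,2]>.17)&(W[:,:,1]<.36); q=Rc.inv().apply(W[m]-s["tcp_pos"])*1000
k=(q[:,0]>25)&(q[:,0]<75)&(abs(q[:,1])<90); q=q[k]; t=q[:,2].min(); print("z top",np.percentile(q[:,2],[1,5])); 
k=q[:,2]<np.percentile(q[:,2],2)+6; print("x ext",np.percentile(q[k][:,0],[1,99]),"y ext",np.percentile(q[k][:,1],[1,99]))
to(.435,.3222,.20,87)
```

```text
z top [-127.59911921 -125.3253728 ]
x ext [25.02439818 27.82099827] y ext [-48.18672914  51.75065454]
t 37.75 tcp [431.  225.3 265. ] rpy [-179.6    0.    86.1] F [ 0.2 -1.  -0.9] op 11.8
 shift(target axes) [97.  -1.1 65. ]  shift(now axes) [97.  -2.2 64.9]  turn [-0.4  0.  -0.9]
```

```bash
cat > hold.py <<'E'
from w import *
def hold(W):
    s=st(); Rc=R.from_euler("xyz",s["tool_rot"])
    m=np.isfinite(W[:,:,2]); q=Rc.inv().apply(W[m]-s["tcp_pos"])*1000
    k=(q[:,0]>20)&(q[:,0]<75)&(abs(q[:,1])<90)&(q[:,2]>-50)&(q[:,2]<-20); q=q[k]
    a=q[abs(q[:,1])<4]; b=q[(q[:,1]>15)]
    print("leaf x end",np.percentile(a[:,0],[50,98]),"ztop",np.median(a[:,2]),"short: x",np.percentile(b[:,0],[2,50,98]),"y max",np.percentile(b[:,1],98),"leaf y",np.percentile(q[q[:,0]<32][:,1],[3,97]))
    b=b[b[:,2]<np.median(a[:,2])+3]
    if len(b)>20: print("short leaf line deg",np.degrees(np.polyfit(b[:,1],b[:,0],1)[0]))
if __name__=="__main__": hold(np.load("/tmp/wr.npz")["W"])
E
python3 hold.py
```

```text
leaf x end [36.19884485 50.29748223] ztop -31.786953224862692 short: x [38.5207251  44.94648573 50.37732361] y max 74.0924119606952 leaf y [-4.21153015  6.87884494]
short leaf line deg -0.12636726338762513
```

```bash
python3 -m pendant '[48,-1,20,-0.4,0,-0.9,255,48,-1,40,0,0,0,255,0,0,20,0,0,0,255,0,0,15,0,0,0,255,0,0,0,0,0,0,255]'; python3 -c "
from h import *
to(.435,.3222,.0825,87)"
```

```text
time_s: 38.38
tcp_pos: [0.43, 0.3205, 0.1639]
tool_rot: [-3.136, 0.004, 1.516]
wrist_force: [-0.7, -0.7, -1.0]
opening: 0.0116
t 38.38 tcp [430.  320.5 163.9] rpy [-179.7    0.3   86.9] F [-0.7 -0.7 -1. ] op 11.6
 shift(target axes) [ 2.   4.9 81.4]  shift(now axes) [ 2.3  5.3 81.4]  turn [-0.3  0.3 -0.1]
```

```bash
python3 -m pendant '[2,5,4,0,0,0,255,0,0,10,0,0,0,255,0,0,14,0,0,0,255,0,0,10,0,0,0,255,0,0,0,0,0,0,255]'; python3 -c "
from h import *
to(.435,.3222,.0825,87)"
```

```text
time_s: 39.0
tcp_pos: [0.4348, 0.3213, 0.1243]
tool_rot: [-3.136, 0.004, 1.515]
wrist_force: [-1.4, 1.7, -1.1]
opening: 0.012
t 39.0 tcp [434.8 321.3 124.3] rpy [-179.7    0.2   86.8] F [-1.4  1.7 -1.1] op 12.0
 shift(target axes) [ 0.9  0.1 41.8]  shift(now axes) [ 1.1  0.4 41.8]  turn [-0.3  0.2 -0.2]
```

```bash
python3 -m pendant '[0,0,10,0,0,0,255,0,0,10,0,0,0,255]'; python3 -m pendant '[0,0,10,0,0,0,255,0,0,10,0,0,0,255]';  python3 -c "
from h import *
to(.435,.3222,.0825,87)"
```

```text
time_s: 39.25
tcp_pos: [0.4367, 0.3222, 0.106]
tool_rot: [3.141, 0.001, 1.516]
wrist_force: [-3.6, 0.3, 3.6]
opening: 0.0118
time_s: 39.5
tcp_pos: [0.4366, 0.3224, 0.0856]
tool_rot: [3.14, 0.0, 1.516]
wrist_force: [-2.9, 0.2, 4.3]
opening: 0.0115
t 39.5 tcp [436.6 322.4  85.6] rpy [179.9   0.   86.9] F [-2.9  0.2  4.3] op 11.5
 shift(target axes) [-0.3 -1.6  3.1]  shift(now axes) [-0.3 -1.6  3.1]  turn [ 0.1  0.  -0.1]
```

```bash
python3 -m pendant '[0,0,4,0,0,0,255,0,0,3,0,0,0,255,0,0,2,0,0,0,255]';  python3 -c "
from h import *
to(.435,.3222,.0825,87)"
```

```text
time_s: 39.88
tcp_pos: [0.4367, 0.3231, 0.082]
tool_rot: [3.138, -0.001, 1.517]
wrist_force: [-10.2, -3.2, 28.8]
opening: 0.0115
t 39.88 tcp [436.7 323.1  82. ] rpy [ 1.798e+02 -1.000e-01  8.690e+01] F [-10.2  -3.2  28.8] op 11.5
 shift(target axes) [-1.  -1.7 -0.5]  shift(now axes) [-1.  -1.7 -0.5]  turn [ 0.2 -0.1 -0.1]
```

```bash
python3 -m pendant '[0,0,0,0,0,0,160,0,0,0,0,0,0,150,0,0,0,0,0,0,150,0,0,-50,0,0,0,150,0,0,-60,0,0,0,150,0,0,-40,0,0,0,140,-45,-7,0,0,0,0,140,-45,-7,0,0,0,0,140]';python3 -m pendant '[-45,-7,0,0,0,0,140,-45,-7,0,0,0,0,140,-45,-7,0,0,0,0,140,-45,-7,0,0,0,0,140,-45,-7,0,0,0,0,140,0,0,0,0,0,-5,140,0,0,0,0,0,-5,140,0,0,0,0,0,0,140]'
cat > brd.py <<'E'
import sys
from w import *
cx,cy,yaw=map(float,sys.argv[1:4])
to(cx,cy,.069,90+yaw)
f,W=shot("wb.png",False); Z=W[:,:,2]
a=np.radians(yaw); c,s=np.cos(a),np.sin(a)
bx=(W[:,:,0]-cx)*c+(W[:,:,1]-cy)*s; by=-(W[:,:,0]-cx)*s+(W[:,:,1]-cy)*c
m=(Z>.09)&(Z<.11)&(bx>-.03)&(bx<.1)&(by>-.075)&(by<.08); p=W[m]
r=cv2.minAreaRect((p[:,:2]*1000).astype(np.float32)); print(len(p),r)
# long leaf: strip fit ; short leaf outer end
k=m&(by<.03)&(abs(bx)<.02); L=np.c_[bx[k],by[k]]*1000
print("long leaf x-centre by slices",[(int(y),round((np.percentile(L[abs(L[:,1]-y)<4][:,0],4)+np.percentile(L[abs(L[:,1]-y)<4][:,0],96))/2,1)) for y in (-20,-10,0,10,20) if (abs(L[:,1]-y)<4).sum()>5])
k=m&(bx>.02)&(bx<.06); S=np.c_[bx[k],by[k]]*1000
print("short leaf y ext",[(x,np.round(np.percentile(S[abs(S[:,0]-x)<4][:,1],[3,97]),1)) for x in (25,35,45,55) if (abs(S[:,0]-x)<4).sum()>5], "expect 38..50")
E
python3 brd.py .367 .0068 7
```

```text
time_s: 40.88
tcp_pos: [0.4188, 0.2336, 0.2342]
tool_rot: [3.137, -0.001, 1.52]
wrist_force: [0.8, -0.7, -0.1]
opening: 0.0428
time_s: 41.88
tcp_pos: [0.3707, 0.0008, 0.2328]
tool_rot: [3.135, 0.001, 1.693]
wrist_force: [-0.1, 0.3, 0.4]
opening: 0.0432
t 41.88 tcp [370.7   0.8 232.8] rpy [1.796e+02 1.000e-01 9.700e+01] F [-0.1  0.3  0.4] op 43.2
 shift(target axes) [  6.4  -2.9 163.8]  shift(now axes) [  6.6  -3.9 163.7]  turn [0.4 0.1 0. ]
2389 ((393.9317321777344, -1.3346405029296875), (137.0808868408203, 80.63883972167969), 89.89220428466797)
long leaf x-centre by slices [(-20, np.float64(-1.6)), (-10, np.float64(-1.5)), (0, np.float64(-1.5)), (10, np.float64(-1.5)), (20, np.float64(-1.4))]
short leaf y ext [(25, array([-73.9,  52.1])), (35, array([-74. ,  52.2])), (45, array([-70.7,  52.5])), (55, array([41.3, 51.6]))] expect 38..50
```

```bash
python3 -m pendant '[8,-4.5,45,0.4,0,0,140,0,0,55,0,0,0,140,0,0,40,0,0,0,140,0,0,20,0,0,0,140,0,0,0,0,0,0,140]'; python3 -c "
from h import *
to(.3653,.0086,.069,97)"
```

```text
time_s: 42.55
tcp_pos: [0.3674, 0.009, 0.0688]
tool_rot: [3.138, 0.002, 1.685]
wrist_force: [0.1, 0.1, 0.3]
opening: 0.043
t 42.55 tcp [367.4   9.   68.8] rpy [1.798e+02 1.000e-01 9.650e+01] F [0.1 0.1 0.3] op 43.0
 shift(target axes) [-0.2 -2.1 -0.2]  shift(now axes) [-0.2 -2.1 -0.2]  turn [ 0.2  0.1 -0.5]
```

```bash
python3 -m pendant '[0,-2,0,0,0,0,200,0,0,0,0,0,0,255,0,0,0,0,0,0,255,0,0,0,0,0,0,255,0,0,0,0,0,0,255,0,0,-30,0,0,0,255,0,0,-50,0,0,0,255,0,0,-50,0,0,0,255]' 55; python3 -m pendant '[0,0,-50,0,0,0,255,0,0,-10,0,0,10,255,35,35,0,0,0,0,255,35,35,0,0,0,0,255,35,35,0,0,0,0,255,35,30,0,0,0,0,255,30,20,0,0,0,0,255,0,0,0,0,0,0,255]'
python3 - <<'E'
from hold import *
to(.5315,.3172,.165,87)
f,W=shot("wh.png",False); hold(W)
E
```

```text
time_s: 43.55
tcp_pos: [0.3641, 0.0092, 0.2025]
tool_rot: [3.141, 0.001, 1.683]
wrist_force: [1.1, -0.9, -0.9]
opening: 0.0118
time_s: 44.55
tcp_pos: [0.5348, 0.1733, 0.2687]
tool_rot: [3.133, 0.003, 1.5]
wrist_force: [-1.5, -0.3, -1.1]
opening: 0.0117
t 44.55 tcp [534.8 173.3 268.7] rpy [179.5   0.2  86. ] F [-1.5 -0.3 -1.1] op 11.7
 shift(target axes) [143.6 -10.8 103.7]  shift(now axes) [143.6 -14.2 103.2]  turn [ 0.5  0.2 -1. ]
leaf x end [36.29956039 50.99101999] ztop -28.90514021262386 short: x [39.41841949 45.61606888 51.05918192] y max 74.13880432944141 leaf y [-4.41533687  6.89595458]
short leaf line deg -0.12919944361039098
```

```bash
python3 -m pendant '[47,-4,20,0.5,0.2,-1,255,47,-4,30,0,0,0,255,47,-3,30,0,0,0,255,0,0,10,0,0,0,255,0,0,0,0,0,0,255]'; python3 -c "
from h import *
to(.5315,.3165,.085,87)"
```

```text
time_s: 45.22
tcp_pos: [0.53, 0.3125, 0.1773]
tool_rot: [-3.141, 0.001, 1.514]
wrist_force: [-0.3, 0.1, -0.9]
opening: 0.0116
t 45.23 tcp [530.  312.5 177.3] rpy [-1.799e+02  1.000e-01  8.670e+01] F [-0.3  0.1 -0.9] op 11.6
 shift(target axes) [ 4.   1.2 92.3]  shift(now axes) [ 4.1  1.3 92.3]  turn [-0.1  0.1 -0.3]
```

```bash
python3 -m pendant '[4,1,15,0,0,0,255,0,0,15,0,0,0,255,0,0,12,0,0,0,255,0,0,8,0,0,0,255,0,0,0,0,0,0,255]'; python3 -c "
from h import *
to(.5315,.3165,.085,87)"
```

```text
time_s: 45.85
tcp_pos: [0.5311, 0.3138, 0.1258]
tool_rot: [-3.14, 0.0, 1.51]
wrist_force: [-4.3, 1.4, -2.0]
opening: 0.0115
t 45.85 tcp [531.1 313.8 125.8] rpy [-179.9    0.    86.5] F [-4.3  1.4 -2. ] op 11.5
 shift(target axes) [ 2.7  0.3 40.8]  shift(now axes) [ 2.7  0.3 40.8]  turn [-0.1  0.  -0.5]
```

```bash
python3 -m pendant '[2.5,0,10,0,0,0,255,0,0,10,0,0,0,255,0,0,10,0,0,0,255,0,0,8,0,0,0,255]'; python3 -m pendant '[0,0,4,0,0,0,255,0,0,3,0,0,0,255]';  python3 -c "
from h import *
to(.5315,.3165,.085,87)"
```

```text
time_s: 46.35
tcp_pos: [0.5316, 0.3168, 0.0881]
tool_rot: [3.141, -0.0, 1.511]
wrist_force: [-4.0, -0.1, 4.0]
opening: 0.0121
time_s: 46.6
tcp_pos: [0.5323, 0.3172, 0.0848]
tool_rot: [3.138, -0.002, 1.511]
wrist_force: [-15.8, -7.9, 52.5]
opening: 0.0118
t 46.6 tcp [532.3 317.2  84.8] rpy [ 1.798e+02 -1.000e-01  8.660e+01] F [-15.8  -7.9  52.5] op 11.8
 shift(target axes) [-0.8 -0.7 -0.2]  shift(now axes) [-0.8 -0.7 -0.2]  turn [ 0.2 -0.1 -0.4]
```

```bash
python3 -m pendant '[0,0,0,0,0,0,160,0,0,0,0,0,0,150,0,0,0,0,0,0,150,0,0,-50,0,0,0,150,0,0,-60,0,0,0,150,0,0,-50,0,0,0,140,-49,-14,0,0,0,0,140,-49,-14,0,0,0,0,140]';python3 -m pendant '[-49,-14,0,0,0,0,140,-49,-14,0,0,0,0,140,-49,-14,0,0,0,0,140,-49,-14,0,0,0,0,140,-49,-14,0,0,0,0,140,-49,-14,0,0,0,-10,140,-40,-16,0,0,0,-10,140,0,0,0,0,0,0,140]'; python3 brd.py .374 -.117 17
```

```text
time_s: 47.6
tcp_pos: [0.5, 0.2205, 0.2471]
tool_rot: [3.134, -0.002, 1.513]
wrist_force: [1.0, -0.2, -0.6]
opening: 0.0429
time_s: 48.6
tcp_pos: [0.3865, -0.115, 0.2448]
tool_rot: [3.131, 0.003, 1.843]
wrist_force: [0.5, 0.9, 0.0]
opening: 0.0431
t 48.6 tcp [ 386.5 -115.   244.8] rpy [179.4   0.2 105.6] F [0.5 0.9 0. ] op 43.1
 shift(target axes) [  1.7 -12.6 175.8]  shift(now axes) [  2.  -14.5 175.6]  turn [ 0.6  0.2 -1.4]
1763 ((405.2923278808594, -105.82772827148438), (79.54151916503906, 100.33507537841797), 16.03130340576172)
long leaf x-centre by slices [(-20, np.float64(-1.2)), (-10, np.float64(-0.8)), (0, np.float64(-0.5)), (10, np.float64(-0.1)), (20, np.float64(-0.3))]
short leaf y ext [(25, array([39.9, 51.5])), (35, array([39.6, 51.4])), (45, array([39.5, 51.2])), (55, array([39.4, 51.1]))] expect 38..50
```

```bash
python3 -m pendant '[3,-14,45,0.6,0.2,-0.7,140,0,0,55,0,0,0,140,0,0,45,0,0,0,140,0,0,28,0,0,0,140,0,0,0,0,0,0,140]'; python3 -c "
from h import *
to(.3728,-.1155,.069,106.3)"
```

```text
time_s: 49.28
tcp_pos: [0.3757, -0.1116, 0.0676]
tool_rot: [3.138, 0.002, 1.843]
wrist_force: [0.1, -0.4, -0.8]
opening: 0.0432
t 49.27 tcp [ 375.7 -111.6   67.6] rpy [1.798e+02 1.000e-01 1.056e+02] F [ 0.1 -0.4 -0.8] op 43.2
 shift(target axes) [-2.9 -3.9 -1.4]  shift(now axes) [-3.  -3.9 -1.4]  turn [ 0.2  0.1 -0.7]
```

```bash
python3 -m pendant '[-3,-4,0,0,0,-0.7,200,0,0,0,0,0,0,255,0,0,0,0,0,0,255,0,0,0,0,0,0,255,0,0,0,0,0,0,255,0,0,-30,0,0,0,255,0,0,-60,0,0,0,255,0,0,-60,0,0,0,255]' 55; python3 -m pendant '[0,0,-60,0,0,9.6,255,0,0,-20,0,0,9.6,255,40,30,0,0,0,0,255,40,30,0,0,0,0,255,40,30,0,0,0,0,255,40,30,0,0,0,0,255,40,30,0,0,0,0,255,40,30,0,0,0,0,255]'; python3 -m pendant '[40,30,0,0,0,0,255,0,0,0,0,0,0,255]'
python3 - <<'E'
from hold import *
to(.6264,.3122,.165,87)
f,W=shot("wh.png",False); hold(W)
E
```

```text
time_s: 50.28
tcp_pos: [0.3714, -0.1146, 0.2219]
tool_rot: [3.14, -0.0, 1.855]
wrist_force: [2.2, -0.2, -1.4]
opening: 0.0119
time_s: 51.28
tcp_pos: [0.57, 0.1182, 0.3109]
tool_rot: [3.131, 0.004, 1.502]
wrist_force: [0.7, -0.1, -0.9]
opening: 0.012
time_s: 51.52
tcp_pos: [0.6044, 0.1597, 0.3093]
tool_rot: [3.134, 0.004, 1.504]
wrist_force: [-0.8, -0.6, -1.9]
opening: 0.0118
t 51.52 tcp [604.4 159.7 309.3] rpy [179.5   0.2  86.2] F [-0.8 -0.6 -1.9] op 11.8
 shift(target axes) [153.4  14.  144.3]  shift(now axes) [154.2  10.6 143.8]  turn [ 0.5  0.2 -0.8]
leaf x end [36.97843344 51.88602845] ztop -29.442639348562807 short: x [40.37011503 46.51863866 51.94686075] y max 74.23783844322962 leaf y [-4.34325963  6.91971812]
short leaf line deg -0.10729605318502924
```

```bash
python3 -m pendant '[50,5,30,0.5,0.2,-0.8,255,50,5,30,0,0,0,255,50,4,40,0,0,0,255,0,0,30,0,0,0,255,0,0,0,0,0,0,255]'; python3 -c "
from h import *
to(.6264,.3105,.085,87)"
```

```text
time_s: 52.2
tcp_pos: [0.6255, 0.3049, 0.1783]
tool_rot: [-3.141, 0.003, 1.513]
wrist_force: [-0.1, -0.3, -0.1]
opening: 0.0117
t 52.2 tcp [625.5 304.9 178.3] rpy [-179.9    0.2   86.7] F [-0.1 -0.3 -0.1] op 11.7
 shift(target axes) [ 5.6  0.6 93.3]  shift(now axes) [ 5.9  0.6 93.2]  turn [-0.1  0.2 -0.3]
```

```bash
python3 -m pendant '[6,0.5,15,0,0,0,255,0,0,15,0,0,0,255,0,0,12,0,0,0,255,0,0,8,0,0,0,255,0,0,0,0,0,0,255]'; python3 -c "
from h import *
to(.6264,.3105,.085,87)"
```

```text
time_s: 52.82
tcp_pos: [0.6267, 0.3093, 0.1292]
tool_rot: [3.141, 0.001, 1.51]
wrist_force: [-4.1, 0.6, -1.2]
opening: 0.0115
t 52.83 tcp [626.7 309.3 129.2] rpy [1.80e+02 1.00e-01 8.65e+01] F [-4.1  0.6 -1.2] op 11.5
 shift(target axes) [ 1.2 -0.3 44.2]  shift(now axes) [ 1.3 -0.4 44.2]  turn [ 0.   0.1 -0.5]
```

```bash
python3 -m pendant '[1,0,11,0,0,0,255,0,0,11,0,0,0,255,0,0,11,0,0,0,255,0,0,8,0,0,0,255]'; python3 -m pendant '[0,0,4,0,0,0,255,0,0,3,0,0,0,255]';  python3 -c "
from h import *
to(.6264,.3105,.085,87)"
```

```text
time_s: 53.32
tcp_pos: [0.6265, 0.3107, 0.0884]
tool_rot: [3.14, 0.0, 1.511]
wrist_force: [-4.9, 0.4, 3.6]
opening: 0.0115
time_s: 53.58
tcp_pos: [0.627, 0.3112, 0.0842]
tool_rot: [3.138, -0.001, 1.511]
wrist_force: [-14.9, -4.4, 44.5]
opening: 0.0117
t 53.58 tcp [627.  311.2  84.2] rpy [ 1.798e+02 -1.000e-01  8.660e+01] F [-14.9  -4.4  44.5] op 11.7
 shift(target axes) [-0.7 -0.6 -0.8]  shift(now axes) [-0.7 -0.6 -0.8]  turn [ 0.2 -0.1 -0.4]
```

```bash
python3 -m pendant '[0,0,0,0,0,0,160,0,0,0,0,0,0,150,0,0,0,0,0,0,150,0,0,-50,0,0,0,150,0,0,-60,0,0,0,150,0,0,-60,0,0,0,100,-50,-20,-30,0,0,0,50,-50,-20,0,0,0,0,0]';python3 -m pendant '[-50,-20,0,0,0,0,0,-30,-20,0,0,0,0,0,0,0,0,0,0,0,0]'
python3 - <<'E'
from w import *
to(.4,-.4,.35,87)
f,W=shot("w12.png"); Z=W[:,:,2]
for n,x in enumerate([.4366,.5315,.6264]):
    m=(Z>.085)&(Z<.16)&(abs(W[:,:,0]-x+ .0)<.012)&(W[:,:,1]>.24)&(W[:,:,1]<.35); p=W[m]; 
    if len(p)>9: print(n,len(p),"top z",np.percentile(p[:,2],[5,50,95]),"y",np.percentile(p[:,1],[1,99]))
    m=(Z>.1)&(Z<.13)&(W[:,:,0]>x-.012)&(W[:,:,0]<x+.085)&(W[:,:,1]>.22)&(W[:,:,1]<.40); p=W[m]; print(cv2.minAreaRect((p[:,:2]*1000).astype(np.float32)))
E
```

```text
time_s: 54.58
tcp_pos: [0.5823, 0.2131, 0.2871]
tool_rot: [3.134, -0.001, 1.513]
wrist_force: [0.5, -0.4, -0.7]
opening: 0.0639
time_s: 54.95
tcp_pos: [0.5358, 0.1307, 0.2873]
tool_rot: [3.131, -0.0, 1.509]
wrist_force: [-0.1, 0.7, 1.3]
opening: 0.0923
t 54.95 tcp [535.8 130.7 287.3] rpy [179.4  -0.   86.5] F [-0.1  0.7  1.3] op 92.3
 shift(target axes) [-537.1 -107.9  -62.7]  shift(now axes) [-538.  -102.4  -64.1]  turn [ 0.6 -0.  -0.5]
0 949 top z [0.08886635 0.11290915 0.11480827] y [0.27268574 0.34885924]
((437.6911926269531, 317.2783203125), (89.78770446777344, 20.11321449279785), 81.49673461914062)
1 675 top z [0.10599858 0.11372068 0.11507201] y [0.2669156  0.34367172]
((531.9896240234375, 305.7474365234375), (77.57539367675781, 12.580121994018555), 86.90306854248047)
2 974 top z [0.08864355 0.11317253 0.11504992] y [0.26178872 0.34498705]
((641.8934326171875, 321.8143005371094), (120.32476043701172, 61.23134994506836), 48.90694808959961)
```

View pics/w12.png

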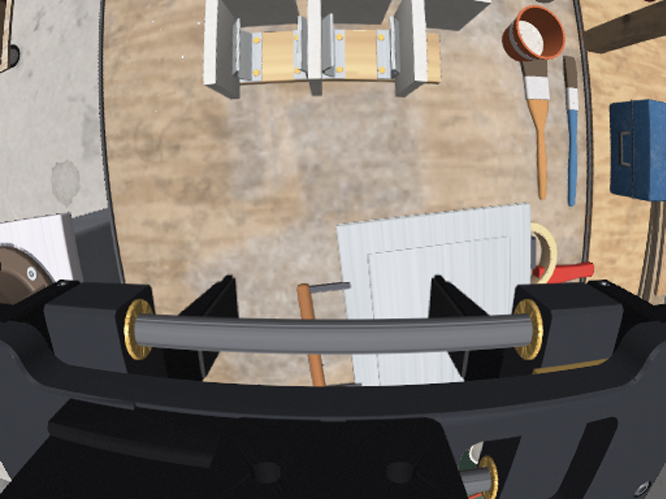

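```bash
python3 -m pendant '[-40,-10,-40,0,0,0,0,-50,-15,0,0,0,0,0,-50,-15,0,0,0,0,0,-50,-15,0,0,0,0,0,-50,-20,0,0,0,0,0,-50,-20,0,0,0,0,0,-50,-20,0,0,0,0,0,-50,-20,0,0,0,0,0]';python3 -m pendant '[-50,-20,0,0,0,0,0,-50,-20,0,0,0,0,0,-50,-20,0,0,0,0,0,-50,-20,0,0,0,0,0,-30,-20,0,0,0,0,0,0,0,0,0,0,0,0]'
python3 - <<'E'
from h import *
to(.25,-.55,.3,87)
g=bot.grab_frame("top"); save("top13.png",g["frame"]); W=world(g); Z=W[:,:,2]
m=(Z>.1)&(W[:,:,0]>.575)&(W[:,:,0]<.72)&(abs(W[:,:,1]-.03)<.09); p=W[m]; print("lid plane",np.linalg.lstsq(np.c_[p[:,:2],np.ones(len(p))],p[:,2],rcond=None)[0])
m=(Z>.08)&(Z<.105)&(np.hypot(W[:,:,0]-.577,W[:,:,1]+.29)<.09); p=W[m]; print("tray handle",np.median(p,0),len(p))
E
```

```text
time_s: 56.0
tcp_pos: [0.3844, -0.2563, 0.3253]
tool_rot: [3.127, 0.0, 1.522]
wrist_force: [0.8, -0.2, -0.3]
opening: 0.0951
time_s: 56.75
tcp_pos: [0.2741, -0.4939, 0.3215]
tool_rot: [3.126, 0.0, 1.523]
wrist_force: [-0.3, 0.8, 0.8]
opening: 0.0948
t 56.75 tcp [ 274.1 -493.9  321.5] rpy [179.1   0.   87.2] F [-0.3  0.8  0.8] op 94.8
 shift(target axes) [-57.3 -21.1  21.5]  shift(now axes) [-57.2 -21.7  21.2]  turn [0.9 0.  0.2]
lid plane [-0.00384837 -0.00080751  0.13154364]
tray handle [ 0.59927826 -0.29809262  0.09370187] 246
```

View pics/top13.png

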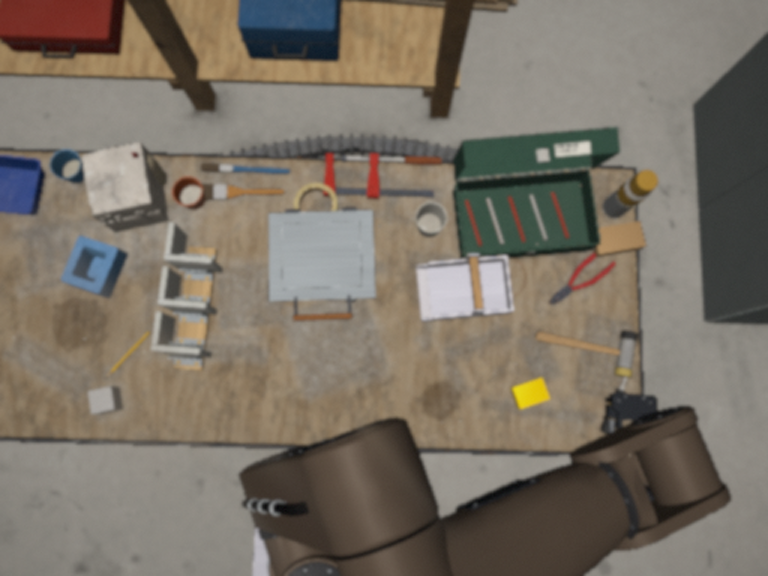

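The overview shows the lid down at (320,255), three boards in the rack at (190,300), and the empty tray at (465,288) with its rear corner close to the toolbox. I'll check that the tray is flat before handing in.

Run:
```python
from h import *
g=bot.grab_frame("top"); W=world(g); f=g["frame"]; Z=W[:,:,2]
m=np.zeros(Z.shape,bool); m[176:208,285:312]=1; m&=(Z<.02); p=W[m]
print("floor",len(p),np.median(p,0),np.linalg.lstsq(np.c_[p[:,:2],np.ones(len(p))],p[:,2],rcond=None)[0])
m=(Z>.036)&(Z<.06)&(W[:,:,0]>.5)&(W[:,:,0]<.69)&(W[:,:,1]>-.43)&(W[:,:,1]<-.18); p=W[m]
for a,b in [(.5,.58),(.62,.69)]:
    q=p[(p[:,0]>a)&(p[:,0]<b)]; print("wall",a,np.round(np.percentile(q,[5,50,95],axis=0),3).tolist())
save("crop14.png",f[150:230,260:410],5)
```

```text
floor 847 [ 0.60075856 -0.24410021  0.00493351] [-0.00180375  0.00454833  0.00729391]
wall 0.5 [[0.53, -0.383, 0.04], [0.542, -0.318, 0.046], [0.572, -0.22, 0.053]]
wall 0.62 [[0.635, -0.414, 0.038], [0.662, -0.335, 0.047], [0.678, -0.211, 0.056]]
```

View pics/crop14.png

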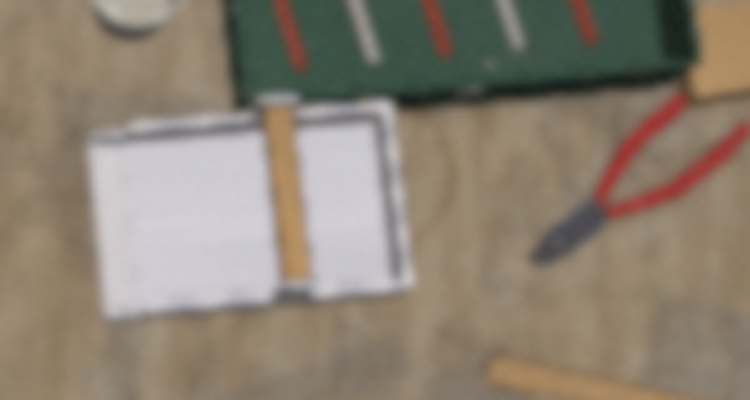

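The tray is empty and its floor slope is under 0.005, so it is flat on the bench. It sits close beside the toolbox. I'm handing in.

```bash
python3 -c "
from cell import bot
print(bot.hand_in())"
```

```text
the job is handed in; nothing more can be done
None
```

The job is handed in at about 57 s of robot time: the casting bench is reset and the last checks passed.

**What I did**
- I opened the lid and tipped the tray's three wax blocks into the hopper.
- I set the empty tray down, added the one loose green block, shut the lid, and pressed it down to its stop.
- I pushed the three boards into the three rack slots. I left the yellow look-alike, mallet and cup alone.

**What the last checks showed**
- **Wax:** all four blocks were seen in the hopper before the lid was shut.
- **Lid:** its slope measured within 0.004 of level, so it is shut.
- **Boards:** their tops stand at about 113–114 mm, which matches standing on the slot floor. Their long leaves are centred to within 1–2 mm.
- **Tray:** empty, and its floor is level within 0.005.

**What did not go to plan**
- The first try at the loose block missed because I lifted before the fingers had closed. The second try held.
- I set the tray down well clear of the toolbox, but in the last picture it was about 2 cm further over, close to the toolbox and perhaps touching it. That was probably the random knock. It was still flat and beside the melter, so I left it.
- The firmest pushes with the fingers, on the lid bar and the boards, reached 45–60 N at the wrist, under the 120 N limit.

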